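# Try the spare press grips on the lever's pin and sort them

### The arm

A 7-joint arm with a two-finger parallel gripper is mounted at the origin on the work surface. World frame = base frame: x ahead of the robot, y to its left, z up, the work surface at z = 0. Lengths are in m, angles in rad, forces in N, time in s.
With the tool pointing down it reaches from about 0.35 to 0.9 m from the base axis. Payload 19.9 kg.
Tool frame: the origin (TCP) lies at the very end of the fingers, on their centre line; the grasp point (between the pads) lies 19 mm behind it; z points along the fingers, y is the line along which they close (so a half turn about z gives the same grasp; the last joint's range is limited). The gripper opens to 94 mm and grips with 3 to 60 N. Pads are 16 mm wide; open, the fingers measure 119 mm over their backs; the gripper's body (75 mm by 177 mm) begins 78 mm behind the grasp point.
Start: joints at [-1.155, 0.417, -0.01, 1.614, 0.005, 1.111, -0.053], TCP at [0.276, 0.561, 0.171] pointing down, gripper open.
Joint ranges: [-2.81, 2.81], [-0.39, 2.02], [-1.27, 1.25], [0.06, 2.57], [-1.19, 4.33], [0.19, 2], [-2.82, 2.82]. Speed limits (rad/s): [1.89, 1.89, 2.39, 2.39, 3.01, 3.01, 3.01].

### API

Orientations are given as a rotation vector (axis times angle).
In Python, from plant import bot gives the robot as it stands.
- The arm moves only by the tool servo_tool, never from a script. Its argument "rows" is a list of rows, each an object with "delta_pos": the shift along the tool's x, y, z in units of 0.4 m (1.0 is 0.4 m), a list of three; "rotation": the turn, a rotation vector about the tool's x, y, z in units of 60 degrees (1.0 is 60 degrees), a list of three; "grip": the opening, from -1 (shut) to 1 (fully open). In form: [{"delta_pos": [tx, ty, tz], "rotation": [wx, wy, wz], "grip": grip}, ...]. A call has 1 to 10 rows; each row is the pose to reach, as a shift and turn from the pose commanded when the call began, along the tool's axes at that moment; what a row does not reach only later rows make up. A row lasts 1/10 s, in which the tool goes at most 50 mm and 8.59 degrees, less where a joint would pass 70% of its speed; a pose out of reach is approached as far as the arm can. A call with a number of a shift or a turn outside -1 to 1 is refused whole. A call with a gripper value outside its range is refused whole. The fingers move at their own pace and stop on an object; the grip force is fixed at half the most. Time passes only in rows, so rows that repeat a pose let the fingers close. It gives the time, the measured TCP pose, the force, the opening and the grip force at its end, in the units of the state.
- bot.sense(): the state, without advancing time (a new reading comes with each control period).
- bot.camera(name): name is "side" or "top"; returns a dict with "img" (384x512x3 uint8, red, green, blue), "vfov" (degrees; the focal length in pixels is half the picture's height over the tangent of half this angle, whatever the lens; pixels are square), "cx", "cy" (the principal point, pixels), "D" ([k1, k2, p1, p2, k3] as OpenCV has them; the pictures are not rectified), "rvec" (rotation vector, rad) and "tvec" (3), from world to camera coordinates, as OpenCV has them. Camera axes: x right, y down, z forward; pixel columns grow to the right and rows downward; lengths in m; the calibration is good to about 2 mm. A picture is of the moment at which its call begins. There is no depth.
- bot.close_job(): hands the job in; it is judged then, once.
The state is a dict: "t": time; "joints": joint angles; "joint_vel": joint speeds; "joint_efforts": joint torques, N m; "tool_pos": TCP position; "eef_rot": TCP orientation; "wrist_force": force on the tool from outside, world axes, zero at the start; "ft_torque": the same for the moment, N m; "grip_width": opening from 0.0 (shut) to 1.0 (fully open); "gripper_force": force on a finger pad.
Only numpy, scipy, OpenCV 4.12 (cv2) and the standard library are available. Lean on these libraries where they do the work, as an engineer would, in place of code of your own. Each camera call takes 0.05 s, during which the arm holds its last target. There are 200 camera calls.

### The job

Find out which of the two spare wooden grip sleeves fits the citrus press: slide each in turn over the bare steel pin of the leaning press lever as far as it will go, and take it off and put it away before trying the other. The sleeve that goes fully home on the pin is stood upright in the well of the small teak stand, with the turnbutton then swung right across over it; the sleeve that sticks part-way is stood upright in the steel dish. Leave the lever leaning as it is, and do not shift or tip the glasses and other bar things.

Things in the scene. Friction and masses are not known exactly. Their poses are not given: they have to be found in the camera images.
- sleeve_a: turned dark-wood grip sleeve: plain tube 36 mm outside diameter, 60 mm long, standing upright, 45 g. One of the two sleeves has a 22 mm bore, the other 13 mm (right through); outside they are alike, and which one this is is not told: try it on the pin. Origin: centre of its lower end, z along the tube
- sleeve_b: turned dark-wood grip sleeve: plain tube 36 mm outside diameter, 60 mm long, standing upright, 45 g. One of the two sleeves has a 22 mm bore, the other 13 mm (right through); outside they are alike, and which one this is is not told: try it on the pin. Origin: centre of its lower end, z along the tube
- sleeve_a_mid (a point): middle of sleeve_a, on its axis, 30 mm from either end; z along the tube
- sleeve_b_mid (a point): middle of sleeve_b, on its axis, 30 mm from either end; z along the tube
- press: wooden citrus press, fixed: base board 235 x 100 x 22 mm, from 30 mm on the -x side of the origin to 205 mm on the +x side; cup 86 mm across, top 65 mm up, centred at x = 125 mm; two hinge cheeks 73 mm tall at the origin. Origin: underside of the board below the lever's hinge; x points from hinge to cup
- press_lever (a joint): stiff hinge of the lever (rad), 60 mm above the press's origin, along its y. At 0 the lever leans 0.47 rad from upright towards the press's -x; larger is more upright. Must stay as it stands. Wooden bar 26 x 32 mm, 96 mm long from the hinge, then a steel collar 32 mm across, 4 mm thick, that carries the pin
- pin_base (a point): root of the steel pin: centre of the lever collar's upper face; z runs along the pin, out and up, 22 to 32 degrees from vertical. Pin 56 mm long, stepped: 16 mm diameter for 26 mm from the root (rim chamfered 1.5 mm), then 10 mm, last 6 mm narrowing to 5 mm. A 22 mm bore slides down to the collar; a 13 mm bore stops at the step, 26 mm short
- pin_tip (a point): free end of the same pin, 56 mm from pin_base along z
- stand: small teak spares stand, fixed: round foot 90 mm across, 6 mm thick; round well on it, 58 mm inside, 68 mm outside diameter, rim 28 mm above the table. A post 18 mm across, 50 mm from the well's centre along the stand's -x, carries the turnbutton. Origin: underside below the well's centre
- stand_well (a point): centre of the well's floor, 6 mm above the table
- stand_pivot (a point): pivot of the turnbutton, on top of the post, 72 mm above the table
- turnbutton (a joint): turnbutton angle (rad), clockwise from above: near 0 it points along the stand's +y, clear of the well; at 1.57 along the stand's +x, right across the well; stop at 1.6. Steel bar 14 mm wide, 8 mm thick, reaching 78 mm from the pivot, underside 72 mm above the table (6 mm over a sleeve in the well); turns lightly
- knob_top (a point): top centre of the turnbutton's upright round knob, 12 mm diameter, 26 mm tall above the bar, 70 mm from the pivot; its top is 106 mm above the table
- dish: round shallow steel dish, fixed, 116 mm across the rim, 18 mm tall, floor 4 mm thick and about 100 mm across. Origin: underside centre
- dish_floor (a point): centre of the dish's floor, 4 mm above the table
- glass_1: bystander: stemless smoky grey glass, 80 mm across, 90 mm tall. Origin: underside centre
- glass_2: bystander: stemless smoky grey glass, 80 mm across, 90 mm tall. Origin: underside centre
- glass_3: bystander: stemless smoky grey glass, 80 mm across, 90 mm tall. Origin: underside centre
- jigger: bystander: steel jigger, 42 mm across, 64 mm tall. Origin: underside centre
- pick_jar: bystander: small lidded glass jar, 42 mm across, 62 mm tall. Origin: underside centre
- coasters: bystander: stack of round cork coasters, 96 mm across, 30 mm tall. Origin: underside centre
- ice_bucket: fixed frosted glass ice bucket with a flip-top lid, 190 mm across, 175 mm tall. Origin: underside centre
Things that resemble listed ones, but are neither listed nor needed, are in the scene too. What is meant by the dish is not black, and is the larger of those in its own colour.

How it is judged:
On the way, in this order (a step that is already met when the one before it is completed fails the run):
1. one sleeve has been slid onto the pin as far as it goes (fully home, or to the step) (((z of sleeve_a_mid in the frame of pin_base between 0.026 and 0.036 m and x of sleeve_a_mid in the frame of pin_base between -0.005 and 0.005 m and y of sleeve_a_mid in the frame of pin_base between -0.005 and 0.005 m and angle between the z axis of sleeve_a_mid and the z axis of pin_base, either way round below 0.15 rad) or (z of sleeve_b_mid in the frame of pin_base between 0.026 and 0.061 m and x of sleeve_b_mid in the frame of pin_base between -0.005 and 0.005 m and y of sleeve_b_mid in the frame of pin_base between -0.005 and 0.005 m and angle between the z axis of sleeve_b_mid and the z axis of pin_base, either way round below 0.15 rad))), for 0.2 s.
2. that sleeve stands in its proper place (home: the stand's well; stuck: the dish) and the other has been slid onto the pin as far as it goes ((((z of sleeve_a_mid in the frame of pin_base between 0.026 and 0.036 m and x of sleeve_a_mid in the frame of pin_base between -0.005 and 0.005 m and y of sleeve_a_mid in the frame of pin_base between -0.005 and 0.005 m and angle between the z axis of sleeve_a_mid and the z axis of pin_base, either way round below 0.15 rad) and (horizontal distance between sleeve_b_mid and dish_floor below 0.036 m and z of sleeve_b_mid in the frame of dish_floor below 0.036 m and angle between the z axis of sleeve_b_mid and the z axis of dish_floor, either way round below 0.15 rad)) or ((z of sleeve_b_mid in the frame of pin_base between 0.026 and 0.061 m and x of sleeve_b_mid in the frame of pin_base between -0.005 and 0.005 m and y of sleeve_b_mid in the frame of pin_base between -0.005 and 0.005 m and angle between the z axis of sleeve_b_mid and the z axis of pin_base, either way round below 0.15 rad) and (horizontal distance between sleeve_a_mid and stand_well below 0.014 m and z of sleeve_a_mid in the frame of stand_well below 0.036 m and angle between the z axis of sleeve_a_mid and the z axis of stand_well, either way round below 0.15 rad)))), for 0.2 s.
At the end, for the whole second after the job is handed in: wide-bore sleeve upright (0.15 rad) on the floor of the stand's well, within 14 mm of its centre; narrow-bore sleeve upright (0.15 rad) on the dish floor, within 36 mm of its centre; turnbutton across the well, past 1.3 rad; both sleeves released and at rest (horizontal distance between sleeve_a_mid and stand_well below 0.014 m and z of sleeve_a_mid in the frame of stand_well below 0.036 m and angle between the z axis of sleeve_a_mid and the z axis of stand_well, either way round below 0.15 rad and horizontal distance between sleeve_b_mid and dish_floor below 0.036 m and z of sleeve_b_mid in the frame of dish_floor below 0.036 m and angle between the z axis of sleeve_b_mid and the z axis of dish_floor, either way round below 0.15 rad and value of joint turnbutton above 1.3 rad and linear speed of each of sleeve_a, sleeve_b below 0.03 m/s); the robot touches nothing.
It fails at once if a glass, the jigger, the jar or the coasters shifted by more than 25 mm or tipped by more than 0.3 rad (distance of any of glass_1, glass_2, glass_3, jigger, pick_jar, coasters from where it was at the start of the episode above 0.025 m or angle between any of glass_1, glass_2, glass_3, jigger, pick_jar, coasters's own z axis and vertical above 0.3 rad).
It fails at once if the press lever pushed out of its place (pin root moved more than 15 mm) (distance of pin_base from where it was at the start of the episode above 0.015 m).
It also fails if it takes over 72 s, if anything falls off the work surface, if the arm or the gripper's body presses on something with over 40 N, if the wrist force passes 120 N, or if a joint passes its speed limit or range.

## Working session

There is one attempt and no reset: what is moved stays moved. The work goes in short steps, Python scripts to look and compute and a tool call to move; the robot and the scene stay as the last step left them, time stands still between calls to the robot, and variables do not carry over. Pictures are saved under pics/ and viewed, at most 10 in all, crops included, and the job is handed in when it is done.

Besides the shell and the picture viewer there is one more tool, called after ">>>" as name([rows], argument=value, ...), one row to a line, values as JSON. servo_tool: Moves the arm, as the interface text tells. Shifts and turns lie within -1 to 1; 1 stands for 0.4 m of shift or 60 degrees of turn. Its arguments: {"type":"object","properties":{"rows":{"type":"array"}},"required":["rows"]}

```bash
mkdir -p pics; ls
python3 - <<'E'
from plant import bot
import cv2
s=bot.sense();print(s)
for n in("top","side"):
    c=bot.camera(n);cv2.imwrite(f"pics/{n}0.png",cv2.resize(c["img"][:,:,::-1],(800,600),interpolation=cv2.INTER_CUBIC))
    cv2.imwrite(f"{n}_raw0.png",c["img"][:,:,::-1])
    print({k:v for k,v in c.items() if k!="img"})
E
```

```text
pics
{'t': 0.0, 'joints': array([-1.15450721,  0.41796067, -0.01031067,  1.61411451,  0.00472286,
        1.11070849, -0.05299628]), 'joint_vel': array([ 0.00120281,  0.00062412, -0.00174261,  0.00059881,  0.0009758 ,
        0.00209979, -0.00040651]), 'joint_efforts': array([-1.02909198e-04, -8.51242304e+01,  6.38351832e-01, -4.25985181e+01,
       -4.88540099e-02,  1.87598396e-02,  9.60366992e-05]), 'tool_pos': array([0.2760724 , 0.56028804, 0.17075867]), 'eef_rot': array([-7.12749932e-01, -3.05950643e+00,  1.81684072e-03]), 'wrist_force': array([0.08206446, 0.46812791, 0.22378159]), 'ft_torque': array([ 0.02524994, -0.03964764, -0.01571709]), 'gripper_force': 0.0, 'grip_width': 0.999091800526136}
{'vfov': 46.127104797667016, 'cx': 253.38649671566046, 'cy': 195.507591361496, 'D': array([-0.15080379,  0.        ,  0.        ,  0.        ,  0.        ]), 'rvec': array([ 2.16613027, -2.11337412,  0.13877899]), 'tvec': array([0.06433803, 0.54526771, 1.5159656 ])}
{'vfov': 44.24435812420249, 'cx': 255.66803282816636, 'cy': 192.6911352521031, 'D': array([-0.03052203,  0.        ,  0.        ,  0.        ,  0.        ]), 'rvec': array([ 0.27605879, -2.62112687,  1.54369916]), 'tvec': array([0.50787913, 0.1622849 , 1.46744812])}
```

View pics/top0.png

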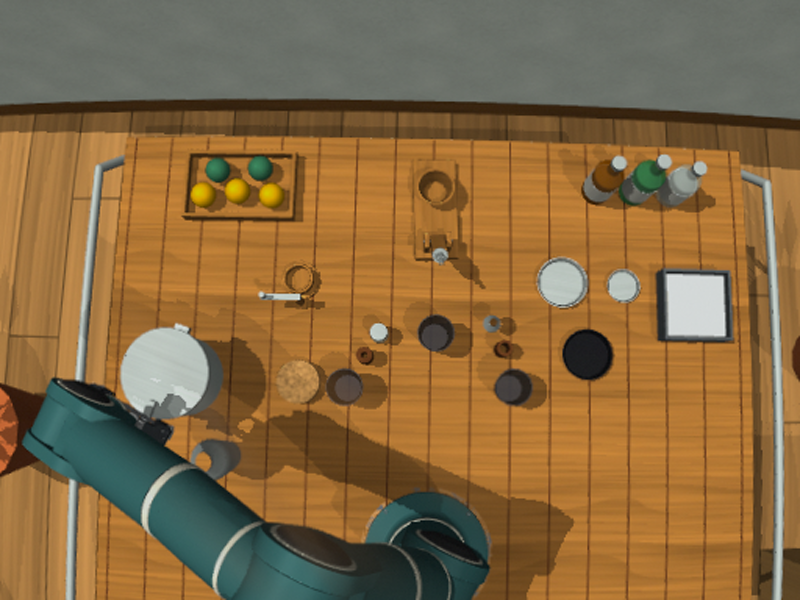

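View pics/side0.png

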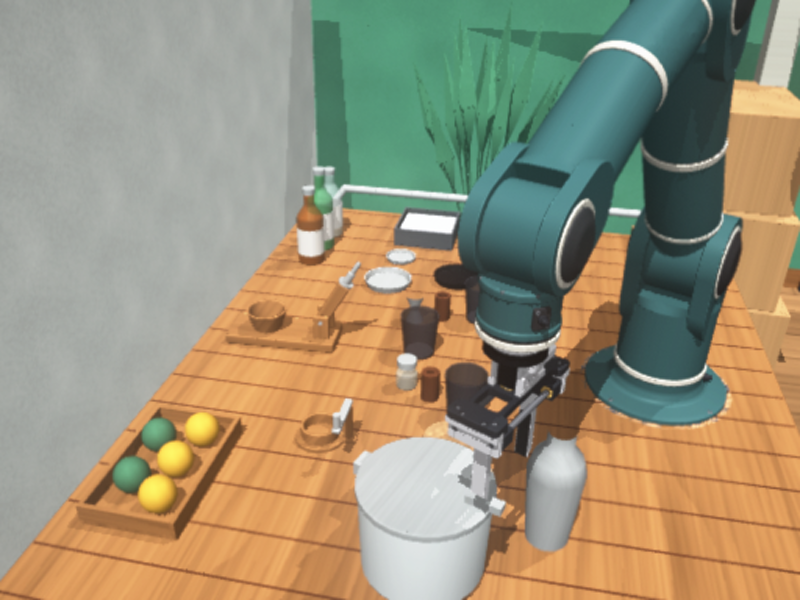

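Top view (800×600 pixels) shows the sleeves at (365,355) and (503,349), the pin at (440,255), the stand well at (298,278) and its turnbutton knob at (262,295). The dish is at (563,282). In the side view the pin is at (350,275) and the stand at (322,430). I'll take enlarged crops next.

```bash
cat > h.py <<'E'
import numpy as np,cv2
from scipy.spatial.transform import Rotation as R
def K(c):
    f=192/np.tan(np.radians(c["vfov"]/2));return np.array([[f,0,c["cx"]],[0,f,c["cy"]],[0,0,1]])
def ray(c,uv):
    p=cv2.undistortPoints(np.array([[uv]],float),K(c),c["D"])[0,0]
    M=cv2.Rodrigues(c["rvec"])[0];d=M.T@np.array([p[0],p[1],1]);return -M.T@c["tvec"],d/np.linalg.norm(d)
def onz(c,uv,z):
    o,d=ray(c,uv);return o+d*(z-o[2])/d[2]
def tri(c1,u1,c2,u2):
    o,d=ray(c1,u1);p,e=ray(c2,u2)
    A=np.stack([d,-e],1);s=np.linalg.lstsq(A,p-o,rcond=None)[0]
    a,b=o+d*s[0],p+e*s[1];return (a+b)/2,np.linalg.norm(a-b)
def proj(c,P):
    return cv2.projectPoints(np.atleast_2d(np.array(P,float)),c["rvec"],c["tvec"],K(c),c["D"])[0][:,0]
E
python3 - <<'E'
import cv2,numpy as np
t=cv2.imread("top_raw0.png");s=cv2.imread("side_raw0.png")
def cr(im,x,y,w,h,k):
    o=cv2.resize(im[y:y+h,x:x+w],None,fx=k,fy=k,interpolation=cv2.INTER_NEAREST)
    for i in range(0,w,10):cv2.putText(o,str(x+i),(i*k,8),0,.3,(255,255,255))
    for j in range(0,h,10):cv2.putText(o,str(y+j),(0,j*k+4),0,.3,(255,255,255))
    return o
A=np.hstack([cr(t,260,145,40,30,10),cr(s,200,160,40,30,10)])
B=np.hstack([cr(t,160,160,50,37,8)[:290],cr(s,185,245,50,37,8)[:290]])
cv2.imwrite("pics/crop1.png",np.vstack([A,B]))
A=np.hstack([cr(t,220,200,40,30,10),cr(t,305,195,40,30,10)])
B=np.hstack([cr(s,250,215,40,30,10),cr(s,260,175,40,30,10)])
cv2.imwrite("pics/crop2.png",np.vstack([A,B]))
E
```

```text
(no output)
```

View pics/crop1.png

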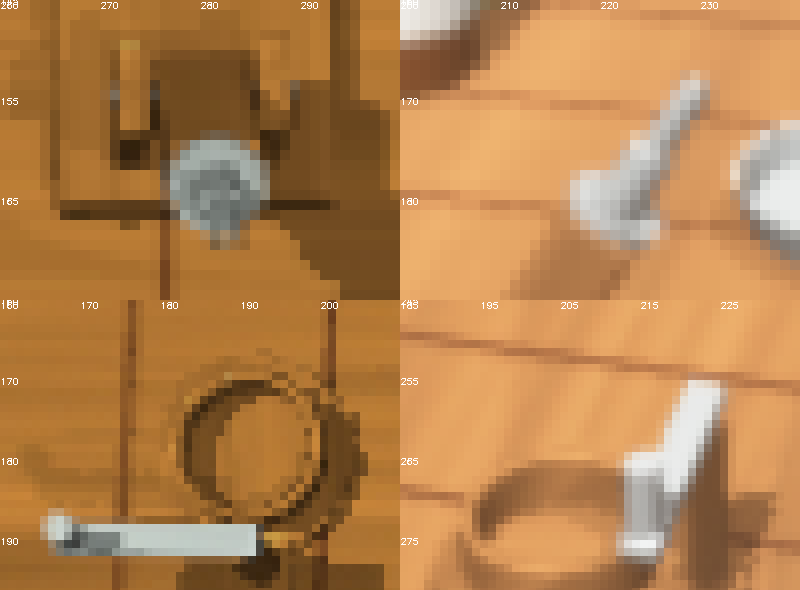

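View pics/crop2.png

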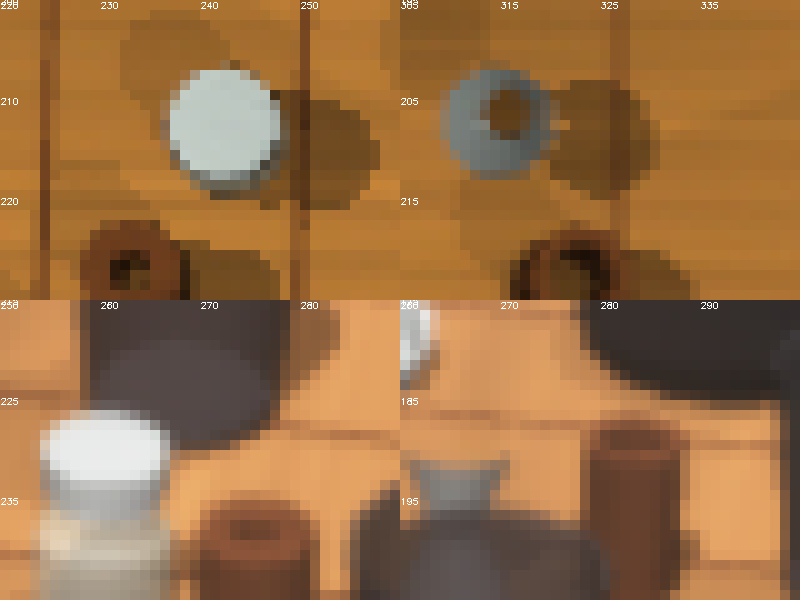

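Run:
```python
from plant import bot
from h import *
t=bot.camera("top");s=bot.camera("side")
np.set_printoptions(precision=4,suppress=True)
print("cam",ray(t,(256,192))[0],ray(s,(256,192))[0])
tip,e=tri(t,(281.7,168.3),s,(229.6,167.6));print("tip",tip,e)
base,e=tri(t,(281,163.3),s,(221,180.8));print("base",base,e)
d=tip-base;print(np.linalg.norm(d),d/np.linalg.norm(d),np.degrees(np.arccos(d[2]/np.linalg.norm(d))))
# red-brown sleeves
for c,n,boxes in((t,"top",[(222,215,30,24),(310,212,30,24)]),(s,"side",[(265,230,22,32),(275,182,18,28)])):
    im=c["img"].astype(int)
    for x,y,w,h in boxes:
        a=im[y:y+h,x:x+w];r,g,b=a[...,0],a[...,1],a[...,2]
        m=((r<145)&(r>1.45*g)&(b>0.3*r)).astype(np.uint8)
        print(n);print("\n".join("%d "%(y+j)+"".join("#" if v else "." for v in row) for j,row in enumerate(m)))
# dish, well, knob
im=t["img"].astype(int);sat=im.max(2)-im.min(2)
m=((sat<35)&(im.mean(2)>110)).astype(np.uint8)
cs,_=cv2.findContours(m,cv2.RETR_EXTERNAL,cv2.CHAIN_APPROX_NONE)
for k in cs:
    (x,y),rad=cv2.minEnclosingCircle(k)
    if rad>4: print("grey",x,y,rad,onz(t,(x,y),0.018))
print("well rim",onz(t,(191.5,178.8),.028),"knob",tri(t,(165.7,188),s,(212.8+3,265)))
print("pivot bar end",onz(t,(190.5,189.3),.08),"knob top z.106",onz(t,(166,188),.106))
```

```text
cam [0.3205 0.0524 1.5793] [0.2722 1.283  0.8471]
tip [ 0.6086 -0.0115  0.1929] 0.0021205735863621417
base [ 0.6365 -0.0111  0.1426] 0.0003328235107471598
0.0574788442110782 [-0.486  -0.0061  0.8739] 29.079674365642635
top
215 ............................#.
216 ..........................#..#
217 ..............................
218 ..............................
219 ..............................
220 ..#...........................
221 ..............................
222 ........#.....................
223 ..............................
224 ...............#..............
225 ........#.......#.............
226 ............#.................
227 ..........#.....#.....#.##....
228 ..............................
229 .......................#......
230 ...................#.......#..
231 ..............................
232 ..#...................#.......
233 ..............................
234 ..............................
235 ###...........................
236 ..............................
237 ..............................
238 ..............................
top
212 .............................
[... 4178 characters left out ...]
207.8125 51.9375 11.237940788269043 [1.0853 0.2625 0.018 ]
grey 498.5 32.0 5.852449893951416 [ 1.2273 -0.8805  0.018 ]
grey 430.0 26.0 9.000100135803223 [ 1.2277 -0.5904  0.018 ]
grey 56.0 18.0 7.280210018157959 [1.2425 0.8827 0.018 ]
grey 124.32758331298828 16.15517234802246 9.846878051757812 [1.2396 0.5982 0.018 ]
grey 353.062744140625 21.382591247558594 12.407356262207031 [ 1.2284 -0.2858  0.018 ]
grey 276.0 20.5 13.238302230834961 [1.221  0.0093 0.018 ]
grey 200.0 18.0 10.816754341125488 [1.228  0.2999 0.018 ]
well rim [0.5993 0.2968 0.028 ] knob (array([0.5499, 0.3691, 0.108 ]), np.float64(0.0041859042731291944))
pivot bar end [0.5539 0.2903 0.08  ] knob top z.106 [0.5523 0.3689 0.106 ]
```

Crop findings, raw pixels. Top view: pin tip about (281.7,168.3), collar about (281,163). Side view: pin tip about (229.6,167.6). The left sleeve's bore looks narrow (about 4 px) and the right one's looks wide (about 7 px). Next I'll refine the sleeve and bystander positions.

Run:
```python
from plant import bot
from h import *
np.set_printoptions(precision=4,suppress=True)
t=bot.camera("top");s=bot.camera("side")
im=t["img"].astype(int);r,g,b=im[...,0],im[...,1],im[...,2]
for x,y,w,h in[(222,215,22,22),(310,214,20,20)]:
    a=(r/(g+1.))[y:y+h,x:x+w]
    m=((a>1.62)&(r[y:y+h,x:x+w]<135)|(r[y:y+h,x:x+w]<45)).astype(np.uint8)
    print("\n".join("%d "%(y+j)+"".join("#" if v else "." for v in row) for j,row in enumerate(m)))
N=tri(t,(232.7,226.8),s,(275,238));W=tri(t,(321.4,223.3),s,(283,188.7))
print("N top",N,"W top",W,onz(t,(232.7,226.8),.06),onz(t,(321.4,223.3),.06))
m=((im.max(2)-im.min(2)<28)&(im.mean(2)<75)).astype(np.uint8)
cs,_=cv2.findContours(m[180:270,200:400].copy(),cv2.RETR_EXTERNAL,cv2.CHAIN_APPROX_NONE)
for k in cs:
    (x,y),rad=cv2.minEnclosingCircle(k)
    if rad>6: print("glass",x+200,y+180,rad,onz(t,(x+200,y+180),.07))
print("jar",onz(t,(241.9,212.1),.06),"jigger",onz(t,(314.5,207),.06))
```

```text
215 ..#...................
216 ..#...................
217 ..#...................
218 ..#...................
219 ..#...................
220 ..#...................
221 ..#...................
222 ..#.......###.........
223 ..#.....#######.......
224 ..#....#########......
225 ......##########......
226 ......#####.####......
227 ......####...####.....
228 ......####...####.....
229 .......##########.....
230 ........########......
231 ........########......
232 ..........####........
233 ......................
234 ......................
235 ......................
236 ......................
214 ....................
215 ....................
216 ....................
217 ....................
218 ..........#######...
219 .........########...
220 ........##########..
221 .......###...#####..
222 .......###....####..
223 .......###.....###..
224 .......####...####..
225 .......####...###...
226 .......##########...
227 .........######.....
228 ....................
229 ....................
230 ....................
231 ....................
232 ....................
233 ....................
N top (array([0.4322, 0.1447, 0.0571]), np.float64(0.00048289584242362094)) W top (array([ 0.4523, -0.1548,  0.0601]), np.float64(0.00239793848910713)) [0.4322 0.1445 0.06  ] [ 0.4511 -0.155   0.06  ]
glass 328.3000030517578 247.5800018310547 11.80629825592041 [ 0.3694 -0.1774  0.07  ]
glass 221.265625 245.3125 10.409504890441895 [0.3685 0.1802 0.07  ]
glass 375.6111145019531 226.61111068725586 16.10641860961914 [ 0.4428 -0.3382  0.07  ]
glass 278.8131637573242 212.91281127929688 11.559934616088867 [ 0.482  -0.0098  0.07  ]
jar [0.4829 0.1149 0.06  ] jigger [ 0.5061 -0.1311  0.06  ]
```

```bash
cat >> h.py <<'E'
def Rt(tilt,az):  # tool z leans forward by tilt deg, closing axis y at azimuth az deg
    return R.from_euler('z',az-90,degrees=True)*R.from_euler('y',180-tilt,degrees=True)
def Rp(tilt,az,heading=0): # tilt toward heading (deg), then roll closing axis
    return R.from_euler('z',heading,degrees=True)*R.from_euler('y',180-tilt,degrees=True)*R.from_euler('z',-(az-90-heading),degrees=True)
def plan(s,wps):
    p0=np.array(s["tool_pos"]);R0=R.from_rotvec(s["eef_rot"])
    for pos,rot,grip,n in wps:
        d=R0.inv().apply(np.array(pos)-p0)/.4;w=(R0.inv()*rot).as_rotvec()/np.radians(60)
        print(n,"x",np.round(d,3).tolist(),np.round(w,3).tolist(),grip)
def show(s):
    r=R.from_rotvec(s["eef_rot"]).as_matrix()
    print("t %.1f"%s["t"],"pos",np.round(s["tool_pos"],4),"y",np.round(r[:,1],3),"z",np.round(r[:,2],3),"F",np.round(s["wrist_force"],1),"g",round(s["grip_width"]*94,1),s["gripper_force"],"j",np.round(s["joints"],2))
E
python3 - <<'E'
from plant import bot
from h import *
s=bot.sense();show(s)
U=Rt(0,90)
plan(s,[((.276,.56,.3),R.from_rotvec(s["eef_rot"]),0.3,3),((.4515,-.1555,.3),U,.3,7)])
E
```

```text
t 0.3 pos [0.2762 0.5605 0.1711] y [ 0.442  0.897 -0.   ] z [-0. -0. -1.] F [ 0.2 -0.8 -0. ] g 93.8 0.0 j [-1.15  0.42 -0.01  1.61  0.    1.11 -0.05]
3 x [-0.0, -0.001, -0.322] [0.0, 0.0, 0.0] 0.3
7 x [-1.184, -1.412, -0.321] [-0.0, -0.0, -0.437] 0.3
```

>>> servo_tool([
  {"delta_pos": [0,0,-0.32],"rotation": [0,0,0],"grip": 0.3},
  {"delta_pos": [0,0,-0.32],"rotation": [0,0,0],"grip": 0.3},
  {"delta_pos": [0,0,-0.32],"rotation": [0,0,0],"grip": 0.3},
  {"delta_pos": [-0.7,-0.83,-0.32],"rotation": [0,0,-0.43],"grip": 0.3},
  {"delta_pos": [-0.7,-0.83,-0.32],"rotation": [0,0,-0.43],"grip": 0.3},
  {"delta_pos": [-0.7,-0.83,-0.32],"rotation": [0,0,-0.43],"grip": 0.3},
  {"delta_pos": [-0.7,-0.83,-0.32],"rotation": [0,0,-0.43],"grip": 0.3},
  {"delta_pos": [-0.7,-0.83,-0.32],"rotation": [0,0,-0.43],"grip": 0.3},
  {"delta_pos": [-0.7,-0.83,-0.32],"rotation": [0,0,-0.43],"grip": 0.3},
  {"delta_pos": [-0.7,-0.83,-0.32],"rotation": [0,0,-0.43],"grip": 0.3},
])

```text
t: 1.3
tool_pos: [0.36, 0.2206, 0.2995]
eef_rot: [0.012, 3.141, 0.001]
wrist_force: [1.9, 0.2, 0.6]
grip_width: 0.649
gripper_force: 0.0
```

Run:
```python
from plant import bot
from h import *
s=bot.sense();show(s)
U=Rt(0,90)
plan(s,[((.4515,-.1555,.2),U,0.3,3),((.4515,-.1555,.1),U,0.3,3),((.4515,-.1555,.031),U,.3,7)])
```

```text
t 1.3 pos [0.36   0.2206 0.2995] y [0.008 1.    0.001] z [ 0.     0.001 -1.   ] F [1.9 0.2 0.6] g 61.0 0.0 j [-0.78 -0.07  0.15  1.9   0.01  1.31  0.93]
3 x [-0.236, -0.939, 0.248] [0.0, 0.0, -0.007] 0.3
3 x [-0.236, -0.939, 0.498] [0.0, 0.0, -0.007] 0.3
7 x [-0.236, -0.939, 0.671] [0.0, 0.0, -0.007] 0.3
```

>>> servo_tool([
  {"delta_pos": [-0.24,-0.94,0.12],"rotation": [0,0,0],"grip": 0.3},
  {"delta_pos": [-0.24,-0.94,0.12],"rotation": [0,0,0],"grip": 0.3},
  {"delta_pos": [-0.24,-0.94,0.12],"rotation": [0,0,0],"grip": 0.3},
  {"delta_pos": [-0.24,-0.94,0.12],"rotation": [0,0,0],"grip": 0.3},
  {"delta_pos": [-0.24,-0.94,0.12],"rotation": [0,0,0],"grip": 0.3},
  {"delta_pos": [-0.24,-0.94,0.12],"rotation": [0,0,0],"grip": 0.3},
  {"delta_pos": [-0.24,-0.94,0.12],"rotation": [0,0,0],"grip": 0.3},
  {"delta_pos": [-0.24,-0.94,0.12],"rotation": [0,0,0],"grip": 0.3},
  {"delta_pos": [-0.236,-0.939,0.25],"rotation": [0,0,0],"grip": 0.3},
  {"delta_pos": [-0.236,-0.939,0.35],"rotation": [0,0,0],"grip": 0.3},
])

```text
t: 2.3
tool_pos: [0.4514, -0.1548, 0.1581]
eef_rot: [0.015, 3.14, -0.001]
wrist_force: [1.9, 1.1, 0.2]
grip_width: 0.65
gripper_force: 0.0
```

Run:
```python
from plant import bot
from h import *
s=bot.sense();show(s)
U=Rt(0,90)
plan(s,[((.4515,-.1555,.1),U,0.3,3),((.4515,-.1555,.031),U,.3,7)])
```

```text
t 2.3 pos [ 0.4514 -0.1548  0.1581] y [ 0.01   1.    -0.001] z [ 0.001 -0.001 -1.   ] F [1.9 1.1 0.2] g 61.1 0.0 j [-0.34  0.19  0.68  2.   -0.15  0.99  1.97]
3 x [0.0, -0.002, 0.145] [-0.001, 0.001, -0.009] 0.3
7 x [0.0, -0.001, 0.318] [-0.001, 0.001, -0.009] 0.3
```

>>> servo_tool([
  {"delta_pos": [0,0,0.1],"rotation": [0,0,0],"grip": 0.3},
  {"delta_pos": [0,0,0.2],"rotation": [0,0,0],"grip": 0.3},
  {"delta_pos": [0,0,0.26],"rotation": [0,0,0],"grip": 0.3},
  {"delta_pos": [0,0,0.318],"rotation": [0,0,0],"grip": 0.3},
  {"delta_pos": [0,0,0.318],"rotation": [0,0,0],"grip": 0.3},
  {"delta_pos": [0,0,0.318],"rotation": [0,0,0],"grip": -0.4},
  {"delta_pos": [0,0,0.318],"rotation": [0,0,0],"grip": -0.4},
  {"delta_pos": [0,0,0.318],"rotation": [0,0,0],"grip": -0.4},
  {"delta_pos": [0,0,0.318],"rotation": [0,0,0],"grip": -0.4},
  {"delta_pos": [0,0,0.318],"rotation": [0,0,0],"grip": -0.4},
])

```text
t: 3.3
tool_pos: [0.4518, -0.1536, 0.0327]
eef_rot: [0.012, 3.141, 0.0]
wrist_force: [-0.0, 1.2, -0.3]
grip_width: 0.308
gripper_force: 0.0
```

Run:
```python
from plant import bot
from h import *
s=bot.sense();show(s)
p=np.array(s["tool_pos"]); U=R.from_rotvec(s["eef_rot"])
d=np.array([-.486,0,.874]);th=29
T=Rt(th,90); tip=np.array([.6086,-.0115,.194])
# sleeve bottom is h below tcp along tool z
h=p[2];tgt=tip+d*(h+.02)
plan(s,[((p[0],p[1],.28),U,-.6,5),(tgt,T,-.6,5)]);print(tgt)
```

```text
t 3.3 pos [ 0.4518 -0.1536  0.0327] y [0.007 1.    0.   ] z [ 0.001  0.    -1.   ] F [-0.   1.2 -0.3] g 29.0 0.0 j [-0.23  0.41  0.59  2.1  -0.34  0.72  2.14]
5 x [-0.001, 0.0, -0.618] [0.0, 0.0, 0.0] -0.6
5 x [-0.326, 0.358, -0.518] [-0.002, -0.483, -0.007] -0.6
[ 0.58300905 -0.0115      0.24002158]
```

Run:
```python
from plant import bot
from h import *
t=bot.camera("top");s=bot.camera("side")
P=[.4518,-.1536,.0327];print(proj(t,P),proj(s,P))
def cr(c,x,y,w,h,k): return cv2.resize(c["img"][y:y+h,x:x+w,::-1],None,fx=k,fy=k,interpolation=cv2.INTER_CUBIC)
cv2.imwrite("pics/c3.png",np.hstack([cr(t,280,180,80,100,5),cr(s,240,150,80,100,5)]))
```

```text
[[319.92827325 223.7471943 ]] [[283.0764162  195.78664063]]
```

View pics/c3.png

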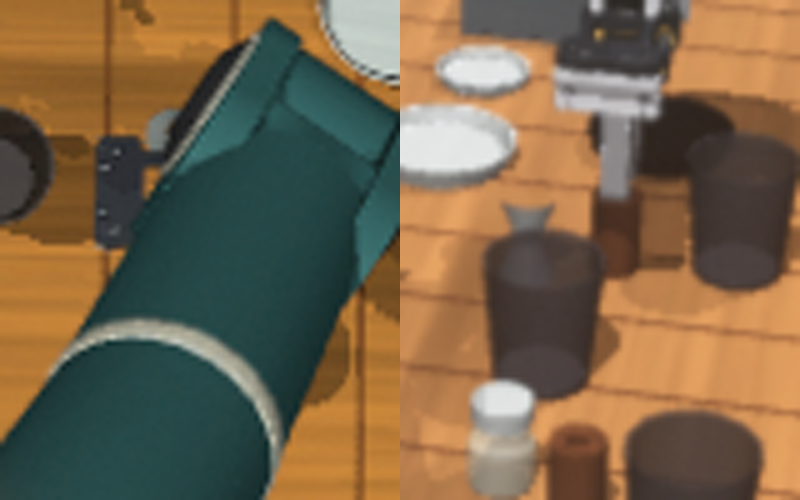

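The side view shows the fingers straddling the right sleeve at about (318,120) of the crop. No grip force reads yet, so I'll close further.

>>> servo_tool([
  {"delta_pos": [0,0,0],"rotation": [0,0,0],"grip": -0.5},
  {"delta_pos": [0,0,0],"rotation": [0,0,0],"grip": -0.5},
  {"delta_pos": [0,0,0],"rotation": [0,0,0],"grip": -0.5},
])

```text
t: 3.7
tool_pos: [0.4515, -0.1537, 0.0322]
eef_rot: [-0.012, -3.142, 0.0]
wrist_force: [0.4, -0.4, 0.6]
grip_width: 0.247
gripper_force: 0.0
```

Run:
```python
from plant import bot
from h import *
s=bot.camera("side");st=bot.sense();show(st)
for y in(-.1555,):
  for z in(0,.06): print(z,proj(s,[[.4515,y,z],[.4515-.018,y,z],[.4515+.018,y,z]]).round(1).tolist())
print("N",proj(s,[[.4322,.1446,.0],[.4322,.1446,.06]]).round(1).tolist())
for dy in(-.012,.012):print(proj(s,[.4515,-.1537+dy,.0322]).round(1).tolist(),proj(s,[.4515,-.1537+dy,.11]).round(1).tolist())
o=cv2.resize(s["img"][160:215,255:320,::-1],None,fx=10,fy=10,interpolation=cv2.INTER_NEAREST)
for i in range(0,65,10):cv2.putText(o,str(255+i),(i*10,8),0,.3,(255,255,255))
for j in range(0,55,5):cv2.putText(o,str(160+j),(0,j*10+4),0,.3,(255,255,255))
cv2.imwrite("pics/c4.png",o)
```

```text
t 3.8 pos [ 0.4515 -0.1537  0.0322] y [ 0.007  1.    -0.   ] z [-0. -0. -1.] F [-0.6  1.   0.1] g 23.5 0.0 j [-0.23  0.41  0.59  2.1  -0.34  0.72  2.14]
0 [[282.8, 203.6], [287.9, 204.1], [277.8, 203.0]]
0.06 [[283.6, 188.7], [288.7, 189.3], [278.5, 188.2]]
N [[274.2, 253.7], [275.0, 237.1]]
[[283.7, 194.3]] [[284.7, 174.6]]
[[282.6, 197.6]] [[283.7, 177.7]]
```

View pics/c4.png

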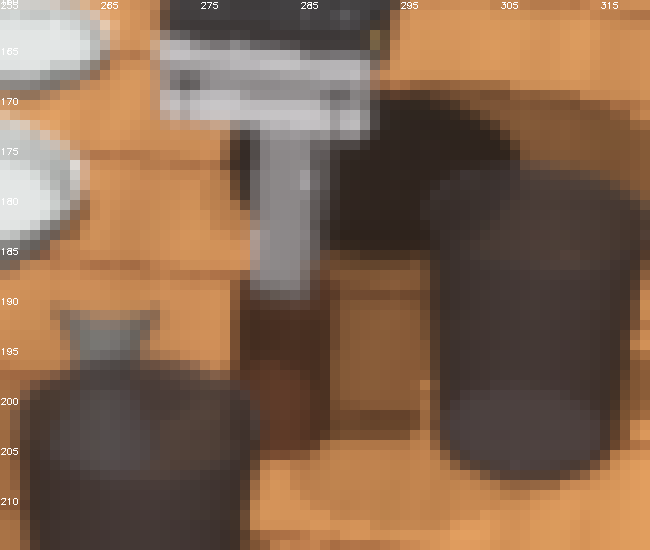

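Run:
```python
from plant import bot
from h import *
s=bot.camera("side")
im=cv2.imread("side_raw0.png")
p=np.array([.276,.5603,.1708]);y=np.array([.442,.897,0])
for q in(p,p+y*.053,p-y*.053,p+y*.053+[0,0,.03],p-y*.053+[0,0,.03]):print(proj(s,q).round(1).tolist())
o=cv2.resize(im[250:335,275:375],None,fx=6,fy=6,interpolation=cv2.INTER_NEAREST)
for i in range(0,100,10):cv2.putText(o,str(275+i),(i*6,8),0,.3,(255,255,255))
for j in range(0,85,5):cv2.putText(o,str(250+j),(0,j*6+4),0,.3,(255,255,255))
cv2.imwrite("pics/c5.png",o)
```

```text
[[319.6, 315.7]]
[[305.4, 330.9]]
[[332.7, 301.6]]
[[306.5, 319.5]]
[[334.1, 290.6]]
```

View pics/c5.png

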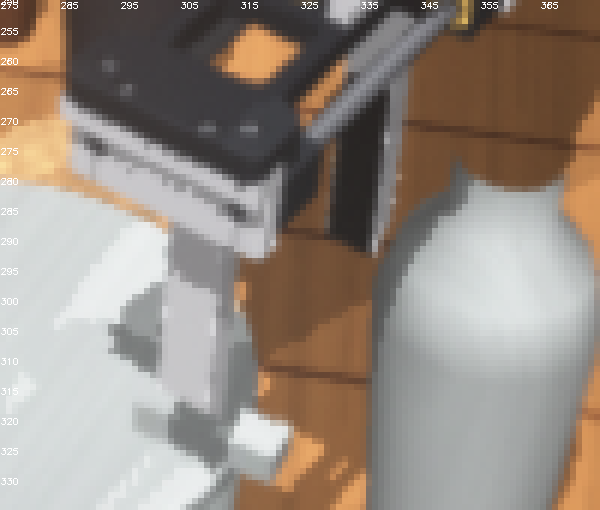

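The crop shows the near fingertip at (306,319) and the far one at (334,290). That is about 30 mm above the reported TCP, and the current picture shows the same offset. So the real fingertips end about 30 mm short of the reported point, and I missed above the sleeve. I'll reopen, go 30 mm lower and grip.

>>> servo_tool([
  {"delta_pos": [0,0,-0.03],"rotation": [0,0,0],"grip": 0.3},
  {"delta_pos": [0,0,-0.03],"rotation": [0,0,0],"grip": 0.3},
  {"delta_pos": [0,0,-0.03],"rotation": [0,0,0],"grip": 0.3},
  {"delta_pos": [0,0,-0.03],"rotation": [0,0,0],"grip": 0.3},
  {"delta_pos": [0,0,-0.03],"rotation": [0,0,0],"grip": 0.3},
  {"delta_pos": [0,-0.004,0.02],"rotation": [0,0,0],"grip": 0.3},
  {"delta_pos": [0,-0.004,0.05],"rotation": [0,0,0],"grip": 0.3},
  {"delta_pos": [0,-0.004,0.075],"rotation": [0,0,0],"grip": 0.3},
  {"delta_pos": [0,-0.004,0.075],"rotation": [0,0,0],"grip": 0.3},
  {"delta_pos": [0,-0.004,0.075],"rotation": [0,0,0],"grip": -0.5},
])

```text
t: 4.8
tool_pos: [0.4515, -0.1554, 0.0023]
eef_rot: [-0.012, -3.141, 0.0]
wrist_force: [0.6, -0.2, 0.6]
grip_width: 0.598
gripper_force: 0.0
```

>>> servo_tool([
  {"delta_pos": [0,0,0],"rotation": [0,0,0],"grip": -0.5},
  {"delta_pos": [0,0,0],"rotation": [0,0,0],"grip": -0.5},
  {"delta_pos": [0,0,0],"rotation": [0,0,0],"grip": -0.5},
  {"delta_pos": [0,0,0],"rotation": [0,0,0],"grip": -0.5},
])

```text
t: 5.2
tool_pos: [0.4518, -0.1553, 0.0025]
eef_rot: [0.012, 3.141, -0.0]
wrist_force: [-0.5, -0.1, 5.6]
grip_width: 0.38
gripper_force: 30.0
```

Run:
```python
from plant import bot
from h import *
s=bot.sense();show(s)
p=s["tool_pos"];U=R.from_rotvec(s["eef_rot"])
plan(s,[((p[0],p[1],.27),U,-.5,5),((.589,-.0115,.235),Rt(29,90),-.5,5)])
```

```text
t 5.2 pos [ 0.4518 -0.1553  0.0025] y [ 0.007  1.    -0.   ] z [ 0.001 -0.    -1.   ] F [-0.5 -0.1  5.6] g 35.7 29.997168509289622 j [-0.19  0.46  0.55  2.12 -0.39  0.66  2.19]
5 x [-0.0, -0.0, -0.669] [0.0, 0.0, 0.0] -0.5
5 x [-0.341, 0.362, -0.581] [-0.002, -0.483, -0.007] -0.5
```

>>> servo_tool([
  {"delta_pos": [0,0,-0.1],"rotation": [0,0,0],"grip": -0.5},
  {"delta_pos": [0,0,-0.2],"rotation": [0,0,0],"grip": -0.5},
  {"delta_pos": [0,0,-0.3],"rotation": [0,0,0],"grip": -0.5},
  {"delta_pos": [0,0,-0.4],"rotation": [0,0,0],"grip": -0.5},
  {"delta_pos": [0,0,-0.5],"rotation": [0,0,0],"grip": -0.5},
  {"delta_pos": [0,0,-0.6],"rotation": [0,0,0],"grip": -0.5},
  {"delta_pos": [0,0,-0.67],"rotation": [0,0,0],"grip": -0.5},
  {"delta_pos": [0,0.1,-0.67],"rotation": [0,-0.1,0],"grip": -0.5},
  {"delta_pos": [-0.07,0.2,-0.65],"rotation": [0,-0.2,0],"grip": -0.5},
  {"delta_pos": [-0.14,0.3,-0.65],"rotation": [0,-0.3,0],"grip": -0.5},
])

```text
t: 6.2
tool_pos: [0.5087, -0.0338, 0.2627]
eef_rot: [0.011, 2.822, 0.002]
wrist_force: [1.2, -0.2, -0.8]
grip_width: 0.381
gripper_force: 30.0
```

Run:
```python
from plant import bot
from h import *
s=bot.sense();show(s)
plan(s,[((.58,-.0115,.243),Rt(29,90),-.5,5)])
```

```text
t 6.2 pos [ 0.5087 -0.0338  0.2627] y [0.007 1.    0.003] z [ 0.314  0.    -0.949] F [ 1.2 -0.2 -0.8] g 35.8 29.991342052817345 j [-0.56 -0.12  0.53  2.06  0.09  0.87  1.49]
5 x [-0.153, 0.057, 0.103] [-0.001, -0.178, -0.008] -0.5
```

>>> servo_tool([
  {"delta_pos": [-0.07,0.03,0.05],"rotation": [0,-0.1,0],"grip": -0.5},
  {"delta_pos": [-0.153,0.057,0.103],"rotation": [0,-0.18,-0.008],"grip": -0.5},
  {"delta_pos": [-0.153,0.057,0.103],"rotation": [0,-0.18,-0.008],"grip": -0.5},
  {"delta_pos": [-0.153,0.057,0.103],"rotation": [0,-0.18,-0.008],"grip": -0.5},
])

```text
t: 6.6
tool_pos: [0.5789, -0.0136, 0.2414]
eef_rot: [-0.001, 2.641, -0.005]
wrist_force: [-0.4, -0.0, -0.6]
grip_width: 0.385
gripper_force: 30.0
```

Run:
```python
from plant import bot
from h import *
st=bot.sense();show(st)
t=bot.camera("top");s=bot.camera("side")
p=st["tool_pos"];z=R.from_rotvec(st["eef_rot"]).as_matrix()[:,2]
for k in(0,-.03,-.06):print(k,proj(t,p+k*z).round(1).tolist(),proj(s,p+k*z).round(1).tolist())
def cr(c,x,y,w,h,k):
    o=cv2.resize(c["img"][y:y+h,x:x+w,::-1],None,fx=k,fy=k,interpolation=cv2.INTER_NEAREST)
    for i in range(0,w,10):cv2.putText(o,str(x+i),(i*k,8),0,.3,(255,255,255))
    for j in range(0,h,5):cv2.putText(o,str(y+j),(0,j*k+4),0,.3,(255,255,255))
    return o
cv2.imwrite("pics/c6.png",np.hstack([cr(t,260,140,40,60,9),cr(s,205,135,45,60,9)]))
```

```text
t 6.6 pos [ 0.5789 -0.0136  0.2414] y [-0.     1.    -0.004] z [ 0.48  -0.003 -0.877] F [-0.4 -0.  -0.6] g 36.2 29.99185119755566 j [-0.58 -0.04  0.52  2.11  0.09  0.57  1.46]
0 [[283.1, 175.0]] [[238.6, 154.1]]
-0.03 [[283.4, 178.1]] [[243.2, 146.7]]
-0.06 [[283.8, 181.4]] [[247.8, 139.1]]
```

View pics/c6.png

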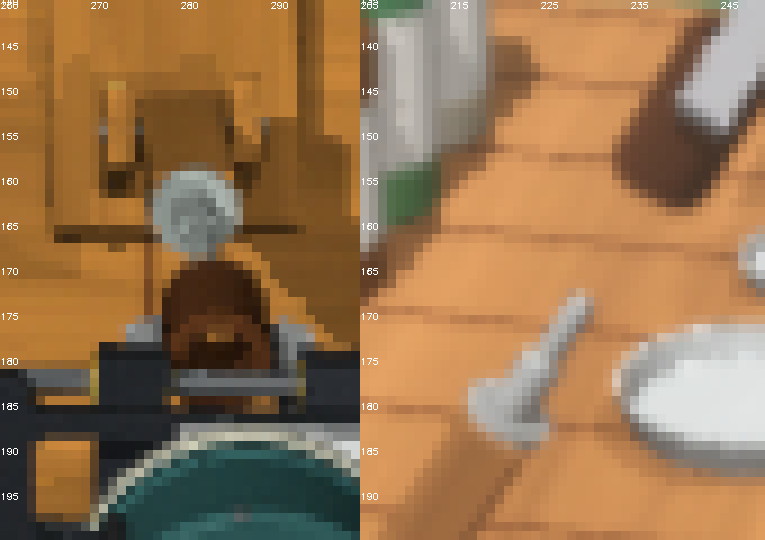

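Run:
```python
from plant import bot
from h import *
st=bot.sense();s=bot.camera("side")
p=st["tool_pos"];M=R.from_rotvec(st["eef_rot"]).as_matrix()
a=np.linspace(0,2*np.pi,73)
C=np.array([p+.0025*M[:,2]+.018*(np.cos(t)*M[:,0]+np.sin(t)*M[:,1]) for t in a])
q=proj(s,C);print("pred min",q.min(0),"max",q.max(0))
im=s["img"].astype(int);r,g,b=im[...,0],im[...,1],im[...,2]
m=((r<120)&(r>1.3*b)&(r>g*1.1)).astype(np.uint8)[135:162,228:252]
print("\n".join("%d "%(135+j)+"".join("#" if v else "." for v in row) for j,row in enumerate(m)))
P0=np.array([.6086,-.0115,.1935])
for th in(24,27,29,31):
    d=np.array([-np.sin(np.radians(th)),0,np.cos(np.radians(th))])
    print(th,proj(s,[P0,P0-.056*d]).round(1).tolist(), "axis line above", proj(s,P0+.05*d).round(1).tolist())
```

```text
pred min [232.96356653 150.51177542] max [243.27805298 158.23727526]
135 ........................
136 ........................
137 ...............##.......
138 ..............##........
139 .............##.........
140 .............##.........
141 ............##..........
142 ...........###........#.
143 ...........##.........#.
144 ..........##..........#.
145 ..........##.........#..
146 .........###........#...
147 ........#####.......#...
148 ........#####......#....
149 .......########...##....
150 .......############.....
151 ......############......
152 ......############......
153 ......###########.......
154 .......#########........
155 ........########........
156 .........######.........
157 ...........###..........
158 ........................
159 ........................
160 ........................
161 ........................
24 [[229.3, 167.3], [222.5, 181.0]] axis line above [[235.5, 154.7]]
27 [[229.3, 167.3], [221.7, 180.6]] axis line above [[236.2, 155.1]]
29 [[229.3, 167.3], [221.2, 180.2]] axis line above [[236.7, 155.4]]
31 [[229.3, 167.3], [220.7, 179.9]] axis line above [[237.2, 155.7]]
```

Run:
```python
from plant import bot
from h import *
s=bot.sense();th=np.radians(29)
d=np.array([-np.sin(th),0,np.cos(th)]);tip=np.array([.6086,-.0118,.1935])
for k in(.05,.01,-.02,-.056):
  print(k);plan(s,[(tip+d*(k+.0025),Rt(29,90),-.5,1)])
```

```text
0.05
1 x [-0.005, 0.005, 0.011] [-0.003, -0.003, 0.001] -0.5
0.01
1 x [-0.005, 0.006, 0.111] [-0.003, -0.003, 0.001] -0.5
-0.02
1 x [-0.005, 0.006, 0.186] [-0.003, -0.003, 0.001] -0.5
-0.056
1 x [-0.005, 0.006, 0.276] [-0.003, -0.003, 0.001] -0.5
```

>>> servo_tool([
  {"delta_pos": [-0.005,0.006,0.03],"rotation": [0,0,0],"grip": -0.5},
  {"delta_pos": [-0.005,0.006,0.06],"rotation": [0,0,0],"grip": -0.5},
  {"delta_pos": [-0.005,0.006,0.09],"rotation": [0,0,0],"grip": -0.5},
  {"delta_pos": [-0.005,0.006,0.11],"rotation": [0,0,0],"grip": -0.5},
  {"delta_pos": [-0.005,0.006,0.13],"rotation": [0,0,0],"grip": -0.5},
  {"delta_pos": [-0.005,0.006,0.15],"rotation": [0,0,0],"grip": -0.5},
  {"delta_pos": [-0.005,0.006,0.17],"rotation": [0,0,0],"grip": -0.5},
  {"delta_pos": [-0.005,0.006,0.185],"rotation": [0,0,0],"grip": -0.5},
  {"delta_pos": [-0.005,0.006,0.185],"rotation": [0,0,0],"grip": -0.5},
])

```text
t: 7.65
tool_pos: [0.6169, -0.0113, 0.1772]
eef_rot: [-0.001, 2.64, -0.005]
wrist_force: [-0.4, 1.3, -0.5]
grip_width: 0.38
gripper_force: 30.0
```

Run:
```python
from plant import bot
from h import *
st=bot.sense();show(st);s=bot.camera("side");t=bot.camera("top")
def cr(c,x,y,w,h,k):
    o=cv2.resize(c["img"][y:y+h,x:x+w,::-1],None,fx=k,fy=k,interpolation=cv2.INTER_NEAREST)
    for i in range(0,w,10):cv2.putText(o,str(x+i),(i*k,8),0,.3,(255,255,255))
    for j in range(0,h,5):cv2.putText(o,str(y+j),(0,j*k+4),0,.3,(255,255,255))
    return o
cv2.imwrite("pics/c7.png",np.hstack([cr(t,260,140,40,50,9),cr(s,205,145,45,50,9)]))
```

```text
t 7.7 pos [ 0.6169 -0.0113  0.1772] y [-0.     1.    -0.004] z [ 0.481 -0.003 -0.877] F [-0.4  1.3 -0.5] g 35.7 29.992023473605514 j [-0.52  0.14  0.52  2.11 -0.13  0.41  1.65]
```

View pics/c7.png

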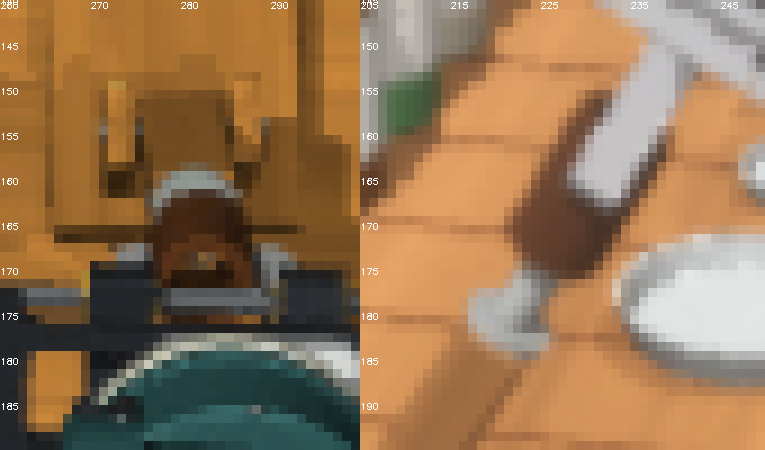

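The sleeve is on the pin, with its lower end around (223,172) in the side view, and there is no contact force. I'll slide it down further. I have one picture view left.

>>> servo_tool([
  {"delta_pos": [0,0,0.012],"rotation": [0,0,0],"grip": -0.5},
  {"delta_pos": [0,0,0.024],"rotation": [0,0,0],"grip": -0.5},
  {"delta_pos": [0,0,0.036],"rotation": [0,0,0],"grip": -0.5},
  {"delta_pos": [0,0,0.048],"rotation": [0,0,0],"grip": -0.5},
  {"delta_pos": [0,0,0.06],"rotation": [0,0,0],"grip": -0.5},
  {"delta_pos": [0,0,0.07],"rotation": [0,0,0],"grip": -0.5},
  {"delta_pos": [0,0,0.077],"rotation": [0,0,0],"grip": -0.5},
  {"delta_pos": [0,0,0.082],"rotation": [0,0,0],"grip": -0.5},
  {"delta_pos": [0,0,0.082],"rotation": [0,0,0],"grip": -0.5},
])

```text
t: 8.65
tool_pos: [0.6328, -0.0114, 0.1491]
eef_rot: [-0.001, 2.639, -0.005]
wrist_force: [-0.2, -0.0, -0.7]
grip_width: 0.382
gripper_force: 30.0
```

Run:
```python
from plant import bot
from h import *
st=bot.sense();show(st)
```

```text
t 8.7 pos [ 0.6328 -0.0114  0.1491] y [-0.     1.    -0.003] z [ 0.482 -0.003 -0.876] F [-0.2 -0.  -0.7] g 35.9 29.992039818316698 j [-0.46  0.22  0.47  2.1  -0.24  0.35  1.74]
```

>>> servo_tool([
  {"delta_pos": [0,0,0.003],"rotation": [0,0,0],"grip": -0.5},
  {"delta_pos": [0,0,0.006],"rotation": [0,0,0],"grip": -0.5},
  {"delta_pos": [0,0,0.008],"rotation": [0,0,0],"grip": -0.5},
  {"delta_pos": [0,0,0.008],"rotation": [0,0,0],"grip": -0.5},
])

```text
t: 9.05
tool_pos: [0.6342, -0.0121, 0.1477]
eef_rot: [0.0, 2.638, -0.004]
wrist_force: [-24.3, -3.8, 28.6]
grip_width: 0.385
gripper_force: 30.1
```

>>> servo_tool([
  {"delta_pos": [0,0,-0.003],"rotation": [0,0,0],"grip": -0.5},
  {"delta_pos": [0,0,-0.003],"rotation": [0,0,0],"grip": -0.5},
  {"delta_pos": [0,0,-0.003],"rotation": [0,0,0],"grip": -0.5},
  {"delta_pos": [0,0,-0.003],"rotation": [0,0,0],"grip": -0.5},
])

```text
t: 9.45
tool_pos: [0.6338, -0.0115, 0.1479]
eef_rot: [-0.001, 2.638, -0.004]
wrist_force: [-7.1, -1.5, 9.5]
grip_width: 0.385
gripper_force: 30.0
```

Run:
```python
from plant import bot
from h import *
st=bot.sense();show(st);s=bot.camera("side")
# lower-left silhouette: collar position check (collar px before ~ cols217-225)
im=s["img"].astype(int);m=((im.max(2)-im.min(2)<30)&(im.mean(2)>110)).astype(np.uint8)[172:190,210:235]
print("\n".join("%d "%(172+j)+"".join("#" if v else "." for v in row) for j,row in enumerate(m)))
im=cv2.imread("side_raw0.png").astype(int);m=((im.max(2)-im.min(2)<30)&(im.mean(2)>110)).astype(np.uint8)[172:190,210:235]
print("\n".join("%d "%(172+j)+"".join("#" if v else "." for v in row) for j,row in enumerate(m)))
plan(st,[((np.array(st["tool_pos"])+.1*np.array([-.485,0,.875])),R.from_rotvec(st["eef_rot"]),-.5,1)])
```

```text
t 9.4 pos [ 0.6338 -0.0115  0.1479] y [ 0.     1.    -0.003] z [ 0.482 -0.003 -0.876] F [-7.1 -1.5  9.5] g 36.2 30.01743659377098 j [-0.46  0.22  0.46  2.1  -0.24  0.35  1.75]
172 .............########....
173 .............#######.....
174 ...............####......
175 ................##.......
176 ........................#
177 ........................#
178 ........................#
179 ........................#
180 ........................#
181 .........................
182 .........................
183 ...........#.............
184 .........................
185 .........................
186 .........................
187 .........................
188 .........................
189 .........................
172 ................##.......
173 ...............###.......
174 .............####........
175 .............####........
176 ............#####.......#
177 .........#######........#
178 .......########.........#
179 .......########.........#
180 .......########.........#
181 ........########.........
182 .........#######.........
183 ...........####..........
184 .............#...........
185 .........................
186 .........................
187 .........................
188 .........................
189 .........................
1 x [0.001, -0.001, -0.25] [0.0, 0.0, 0.0] -0.5
```

>>> servo_tool([
  {"delta_pos": [0,0,-0.05],"rotation": [0,0,0],"grip": -0.5},
  {"delta_pos": [0,0,-0.1],"rotation": [0,0,0],"grip": -0.5},
  {"delta_pos": [0,0,-0.15],"rotation": [0,0,0],"grip": -0.5},
  {"delta_pos": [0,0,-0.2],"rotation": [0,0,0],"grip": -0.5},
  {"delta_pos": [0,0,-0.26],"rotation": [0,0,0],"grip": -0.5},
  {"delta_pos": [0,0.06,-0.28],"rotation": [0,0,0],"grip": -0.5},
  {"delta_pos": [0,0.16,-0.28],"rotation": [0,0.1,0],"grip": -0.5},
  {"delta_pos": [0,0.27,-0.28],"rotation": [0,0.2,0],"grip": -0.5},
  {"delta_pos": [0,0.38,-0.28],"rotation": [0,0.3,0],"grip": -0.5},
  {"delta_pos": [0,0.38,-0.28],"rotation": [0,0.3,0],"grip": -0.5},
])

```text
t: 10.5
tool_pos: [0.5804, 0.1477, 0.244]
eef_rot: [-0.011, 2.958, -0.005]
wrist_force: [-0.3, -0.7, -2.0]
grip_width: 0.385
gripper_force: 30.0
```

Run:
```python
from plant import bot
from h import *
s=bot.sense();show(s)
t=bot.camera("top")
im=cv2.imread("top_raw0.png").astype(int)[:,:,::-1]
# refine well by edges: brown dark ring inside wall
g=cv2.cvtColor(cv2.imread("top_raw0.png"),cv2.COLOR_BGR2GRAY)[162:200,172:212]
G=cv2.resize(g,None,fx=6,fy=6,interpolation=cv2.INTER_CUBIC)
c=cv2.HoughCircles(G,cv2.HOUGH_GRADIENT,1.5,20,param1=80,param2=20,minRadius=45,maxRadius=80)
if c is not None:
  for x,y,r in c[0][:4]:
    u=(172+(x+.5)/6-.5,162+(y+.5)/6-.5);print(u,r/6,onz(t,u,.028))
U=Rt(0,90)
plan(s,[((.5993,.297,.2),U,-.5,1),((.5993,.297,.1),U,-.5,1),((.5993,.297,.015),U,-.5,1)])
```

```text
t 10.5 pos [0.5804 0.1477 0.244 ] y [-0.007  1.    -0.004] z [ 0.183 -0.003 -0.983] F [-0.3 -0.7 -2. ] g 36.1 29.985046153888106 j [-0.72  0.21  0.44  1.77 -0.04  1.01  1.3 ]
(np.float32(190.70833), np.float32(177.70833)) 9.025001 [0.6031841  0.29978527 0.028     ]
(np.float32(195.95833), np.float32(179.95833)) 9.599999 [0.59556324 0.28084756 0.028     ]
(np.float32(192.70833), np.float32(180.70833)) 11.8 [0.59263993 0.29220838 0.028     ]
(np.float32(187.45833), np.float32(174.95833)) 13.175 [0.61276884 0.31177787 0.028     ]
1 x [-0.029, 0.373, 0.116] [-0.003, 0.175, 0.007] -0.5
1 x [0.016, 0.374, 0.361] [-0.003, 0.175, 0.007] -0.5
1 x [0.055, 0.375, 0.57] [-0.003, 0.175, 0.007] -0.5
```

>>> servo_tool([
  {"delta_pos": [-0.03,0.12,0.03],"rotation": [0,0.1,0],"grip": -0.5},
  {"delta_pos": [-0.033,0.24,0.07],"rotation": [0,0.175,0],"grip": -0.5},
  {"delta_pos": [-0.033,0.375,0.116],"rotation": [0,0.175,0],"grip": -0.5},
  {"delta_pos": [-0.033,0.375,0.116],"rotation": [0,0.175,0],"grip": -0.5},
  {"delta_pos": [-0.01,0.375,0.24],"rotation": [0,0.175,0],"grip": -0.5},
  {"delta_pos": [0.012,0.375,0.36],"rotation": [0,0.175,0.007],"grip": -0.5},
  {"delta_pos": [0.025,0.375,0.45],"rotation": [0,0.175,0.007],"grip": -0.5},
  {"delta_pos": [0.04,0.375,0.52],"rotation": [0,0.175,0.007],"grip": -0.5},
  {"delta_pos": [0.048,0.375,0.56],"rotation": [0,0.175,0.007],"grip": -0.5},
  {"delta_pos": [0.048,0.375,0.56],"rotation": [0,0.175,0.007],"grip": -0.5},
])

```text
t: 11.55
tool_pos: [0.6029, 0.2897, 0.0204]
eef_rot: [0.012, 3.136, -0.005]
wrist_force: [-0.0, 0.0, -0.5]
grip_width: 0.364
gripper_force: 29.9
```

Run:
```python
from plant import bot
from h import *
s=bot.sense();show(s)
U=Rt(0,90)
plan(s,[((.601,.297,.009),U,-.5,1)])
c=bot.camera("side");cv2.imwrite("side_w.png",c["img"][:,:,::-1]);print(proj(c,[[.601,.297,.006],[.601,.297,.028],[.601,.297,.066]]).round(1).tolist())
```

```text
t 11.6 pos [0.6029 0.2897 0.0204] y [ 0.007  1.    -0.003] z [ 0.006 -0.003 -1.   ] F [-0.   0.  -0.5] g 34.2 29.91492568031152 j [-0.72  0.68  0.32  1.62 -0.25  0.89  1.26]
1 x [0.005, 0.018, 0.028] [-0.003, 0.005, -0.007] -0.5
[[205.2, 276.0], [204.9, 269.7], [204.4, 258.6]]
```

>>> servo_tool([
  {"delta_pos": [0,0,0],"rotation": [0,0,0],"grip": -0.5},
  {"delta_pos": [0,0,0],"rotation": [0,0,0],"grip": -0.5},
])

```text
t: 11.8
tool_pos: [0.603, 0.29, 0.0216]
eef_rot: [0.012, 3.136, -0.004]
wrist_force: [-1.1, 0.4, -0.4]
grip_width: 0.366
gripper_force: 29.9
```

Run:
```python
from plant import bot
from h import *
s=bot.sense();show(s)
c=bot.camera("side");t=bot.camera("top")
def cr(c,x,y,w,h,k):
    o=cv2.resize(c["img"][y:y+h,x:x+w,::-1],None,fx=k,fy=k,interpolation=cv2.INTER_NEAREST)
    return o
im=c["img"].astype(int)[245:285,185:230]
r,g,b=im[...,0],im[...,1],im[...,2]
def sym(a):
    r,g,b=a
    if max(a)-min(a)<30: return 'G' if r>100 else 'd'
    if r<120: return '#'
    return '.' if r>190 else ','
print("\n".join("%d "%(245+j)+"".join(sym(v) for v in row) for j,row in enumerate(im.tolist())))
```

```text
t 11.8 pos [0.603  0.29   0.0216] y [ 0.007  1.    -0.002] z [ 0.006 -0.003 -1.   ] F [-1.1  0.4 -0.4] g 34.4 29.915150994202023 j [-0.72  0.67  0.33  1.62 -0.25  0.89  1.26]
245 GGGGGGGGGGGGGGGGGGGGGGGdG,,,,,,,,,,,,,,,,,,,,
246 GGGGGGGGGGGGGGGGGGGGGGGdGG,,,,,,,,,,,,,,,,,,,
247 .....GGGGGGGGGGGGGGGGGGdGG,,,,,,,,,,,,,,,,,,,
248 ............GGGGGGGGGGG#G,,,,,,,,,,,,,,,,,,,,
249 ,,,,,,.......GGGGGGGGGG##,,,,,,,,,,,,,,,,,,,,
250 .....,,,,,,,,GGGGGGGGG####,,,,,,,,,,,,,,,,,,,
251 ............,GGGGGGGG######,,,,,,,,,,,,,,,,,,
252 ............,GGGGGGGG#######,,,,,,,,,,,,,,,,,
253 .............GGGGGGGG#############,,,,,,,,,,,
254 .............GGGGGGGG######,,,,,,,,,,,,,###,,
255 .............GGGGGGGG######,,,,,,,,,GGG,,,##,
256 .............GGGGGGGG######,,,,,,,,GGGGGG,,,.
257 .............GGGGGGGG######,,,,,,,,GGGGGG,,..
258 .............GGGGGGGG######,,,,,,,GGGGGG,,,..
259 .............,GGGGGGG######,,,,,,,GGGGGG,,...
260 .............,GGGGGGG######,,,,,,GGGGGG,,,...
261 .............,GGGGGGG#####,,,,,,,GGGGGG,,,...
262 .............,GGGGGGG#####,,,,,,,GGGGGG##,,,.
263 .............,GGGGGGG
[... 374 characters left out ...]

271 ........,,##################GGGGGGG,,####,,,,
272 ........,,#########,########GGGGGG,,,####,,,,
273 ........,,##,,,,#####,,,###,GGGGGG,,,####,,,,
274 .......,,,,,,.,,,,,##,,,,,,GGGGGGG,,,######,,
275 .......,,.,,......,,,,,,...,GGGGG,,,,####,##,
276 .......,,,.................,GGGGG.,,,####,,,,
277 .......,,,,...............,,,GGG,..,,####,,,,
278 .......,,,,,,...........,,,,,###,.,,,####,,,.
279 .......,,,,,,,,,....,,,,,,,,###,,.,,,####,.,.
280 ...,,...,,,,,,,,,,,,,,,,,,,,##,,,.,,,,#,,,.,.
281 ...,,...,,,,,,,,,,,,,,,,,,,,,,,...,,,,,,,,,,.
282 ....,.....,,,,,,,,,,,,,,,,,,,,....,,,,,,,,,..
283 ....,,....,,,,,,,,,,,,,,,,,,.....,,,,,,,,,,..
284 .....,,,..,,,,,,,,,,,,,,,,......,,..,,,,,,...
```

>>> servo_tool([
  {"delta_pos": [0,0.018,0],"rotation": [0,0,0],"grip": -0.5},
  {"delta_pos": [-0.003,0.018,0.01],"rotation": [0,0,0],"grip": -0.5},
  {"delta_pos": [-0.003,0.018,0.018],"rotation": [0,0,0],"grip": -0.5},
  {"delta_pos": [-0.003,0.018,0.024],"rotation": [0,0,0],"grip": -0.5},
  {"delta_pos": [-0.003,0.018,0.024],"rotation": [0,0,0],"grip": -0.5},
])

```text
t: 12.4
tool_pos: [0.6039, 0.2971, 0.0108]
eef_rot: [0.011, 3.137, -0.005]
wrist_force: [-0.0, -0.9, -0.6]
grip_width: 0.367
gripper_force: 29.9
```

Run:
```python
from plant import bot
from h import *
s=bot.sense();show(s)
c=bot.camera("side");t=bot.camera("top")
def cr(c,x,y,w,h,k):
    o=cv2.resize(c["img"][y:y+h,x:x+w,::-1],None,fx=k,fy=k,interpolation=cv2.INTER_NEAREST)
    for i in range(0,w,10):cv2.putText(o,str(x+i),(i*k,8),0,.3,(255,255,255))
    for j in range(0,h,5):cv2.putText(o,str(y+j),(0,j*k+4),0,.3,(255,255,255))
    return o
cv2.imwrite("pics/c8.png",np.hstack([cr(t,155,155,50,70,8),cr(c,180,230,50,70,8)]))
```

```text
t 12.4 pos [0.6039 0.2971 0.0108] y [ 0.007  1.    -0.003] z [ 0.005 -0.003 -1.   ] F [-0.  -0.9 -0.6] g 34.5 29.915079772280144 j [-0.73  0.7   0.32  1.61 -0.26  0.88  1.25]
```

View pics/c8.png

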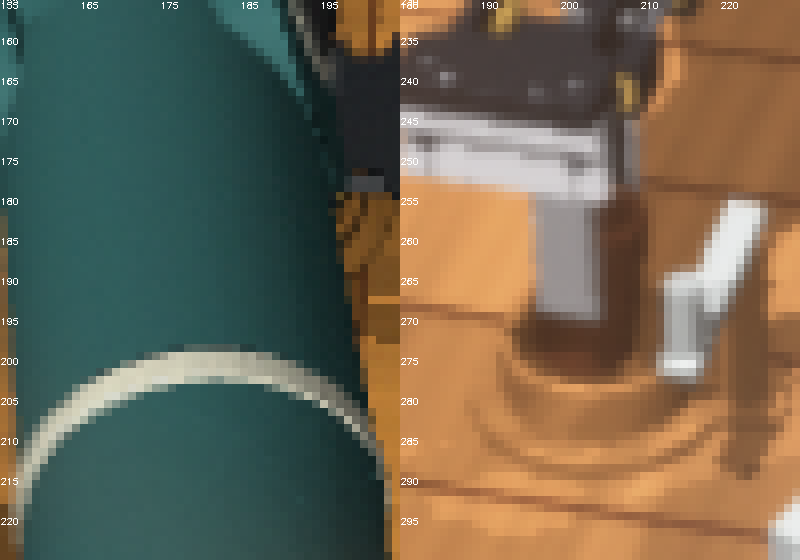

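The sleeve is down in the well, spanning about (194–210, 253–277) in the side view. It slipped a little in the fingers and leans slightly. I'll shift towards the well centre, lower and release.

>>> servo_tool([
  {"delta_pos": [0.008,0,0],"rotation": [0,0,0],"grip": -0.5},
  {"delta_pos": [0.015,0,0.002],"rotation": [0,0,0],"grip": -0.5},
  {"delta_pos": [0.015,0,0.004],"rotation": [0,0,0],"grip": -0.5},
  {"delta_pos": [0.015,0,0.004],"rotation": [0,0,0],"grip": -0.5},
])

```text
t: 12.9
tool_pos: [0.598, 0.2975, 0.0097]
eef_rot: [0.011, 3.136, -0.004]
wrist_force: [0.3, -0.5, -0.1]
grip_width: 0.37
gripper_force: 29.9
```

>>> servo_tool([
  {"delta_pos": [0,0,0],"rotation": [0,0,0],"grip": -0.15},
  {"delta_pos": [0,0,0],"rotation": [0,0,0],"grip": -0.1},
  {"delta_pos": [0,0,0],"rotation": [0,0,0],"grip": 0.0},
  {"delta_pos": [0,0,0],"rotation": [0,0,0],"grip": 0.15},
  {"delta_pos": [0,0,0],"rotation": [0,0,0],"grip": 0.15},
  {"delta_pos": [0,0,0],"rotation": [0,0,0],"grip": 0.15},
  {"delta_pos": [0,0,-0.05],"rotation": [0,0,0],"grip": 0.15},
  {"delta_pos": [0,0,-0.15],"rotation": [0,0,0],"grip": 0.2},
  {"delta_pos": [0,0,-0.25],"rotation": [0,0,0],"grip": 0.3},
  {"delta_pos": [0,0,-0.38],"rotation": [0,0,0],"grip": 0.3},
])

```text
t: 13.9
tool_pos: [0.5965, 0.2975, 0.1603]
eef_rot: [0.011, 3.138, -0.006]
wrist_force: [0.4, -0.2, 0.9]
grip_width: 0.649
gripper_force: 0.0
```

```bash
cat >> h.py <<'E'
def asc(c,x,y,w,h):
    def sym(a):
        r,g,b=a
        if max(a)-min(a)<30: return 'G' if r>100 else 'd'
        if r<125 and r>1.55*g: return '#'
        if r<125: return '+'
        return '.' if r>190 else ','
    im=c["img"][y:y+h,x:x+w].tolist()
    print("cols",x);print("\n".join("%d "%(y+j)+"".join(sym(v) for v in row) for j,row in enumerate(im)))
E
python3 - <<'E'
from plant import bot
from h import *
s=bot.sense();show(s)
c=bot.camera("side")
asc(c,188,245,38,38)
print(proj(c,[[.601,.297,.006],[.601,.297,.066],[.583,.297,.066],[.619,.297,.066],[.583,.297,.028],[.619,.297,.028]]).round(1).tolist())
E
```

```text
t 13.9 pos [0.5965 0.2975 0.1603] y [ 0.007  1.    -0.004] z [ 0.004 -0.004 -1.   ] F [ 0.4 -0.2  0.9] g 61.0 0.0 j [-0.77  0.52  0.37  1.52 -0.2   1.13  1.2 ]
cols 188
245 ................................,,,,,,
246 ................................,,,,,,
247 ................................,,,,,,
248 ...............................,,,,,,,
249 ,,,.........................,,,,,,,,,,
250 ..,,,,,,,...................,,,,,,,,,,
251 ..........,,,,,,,,.........,,,,,,,,,,,
252 ...............,,,,,,,,,..,,,,,,,,,,,,
253 ........................,,,++++++,,,,,
254 .........................,,,,,,,,,,,++
255 ..........................,,,,,,,GGG,,
256 ............,,,,,,,,.....,,,,,,,GGGGGG
257 ...........,,,####,,,,...,,,,,,,GGGGGG
258 ..........,,########,,.,,,,,,,,GGGGGG,
259 .........,,#########,,,,,,,,,,,GGGGGG,
260 .........,,#########,,,,,,,,,,GGGGGG,,
261 .........,,,#######,,#,......,GGGGGG,+
262 .........,#,,,,,,,,,##,.....,,GGGGGG++
263 .........,###,,,,#####,.....,GGGGGG++,
264 .........,############,...GGGGGGGGG++,
265 .........,###########++,,GGGGGGGGGG++,
266 .........,+###########++,GGGGGGGGG+++,
267 .........,###########++++GGGGGGGGG+++,
268 ........,+###########++++GGGGGGGG++++,
269 ,,,,,.,,++############+++GGGGGGGG++++,
270 ....,,,+++###########++++GGGGGGG++++++
271 .....,,+++###########++++GGGGGGG,+++++
272 .....,,+++###########++++GGGGGG,,+++++
273 .....,,+,,+########+++++,GGGGGG,,,++++
274 ....,,,,,,,##########+++GGGGGGG,,,++++
275 ....,,,,,.,##########+++GGGGGG,,,,++++
276 ....,,,...,#########+++,,GGGGG.,,,++++
277 ....,,,,..,,,,,,###,,,,,,,,GG,..,,++++
278 ....,,,,,,...........,,,,++++,.,,,++++
279 ....,,,,,,,,,....,,,,,,,,+++,,.,,,++++
280 ,,...,,,,,,,,,,,,,,,,,,,,+++,,.,,,+++,
281 ,,...,,,,,,,,,,,,,,,,,,,,+,,...,,,,,,,
282 .,....,,,,,,,,,,,,,,,,,,,,,....,,,+++,
[[205.2, 276.0], [204.4, 258.6], [210.8, 259.5], [198.1, 257.7], [211.3, 270.6], [198.7, 268.8]]
```

Run:
```python
from plant import bot
from h import *
s=bot.sense();c=bot.camera("side")
print("W top",onz(c,(203.6,259.6),.066))
U=Rt(0,90)
plan(s,[((.4322,.1446,.19),U,.3,1),((.4322,.1446,.1),U,.3,1),((.4322,.1446,.0025),U,.3,1)])
```

```text
W top [0.60186889 0.30189949 0.066     ]
1 x [0.416, -0.389, -0.056] [0.002, 0.012, -0.007] 0.3
1 x [0.419, -0.389, 0.169] [0.002, 0.012, -0.007] 0.3
1 x [0.422, -0.39, 0.412] [0.002, 0.012, -0.007] 0.3
```

>>> servo_tool([
  {"delta_pos": [0,0,-0.1],"rotation": [0,0,0],"grip": 0.3},
  {"delta_pos": [0.1,-0.09,-0.1],"rotation": [0,0,0],"grip": 0.3},
  {"delta_pos": [0.2,-0.19,-0.1],"rotation": [0,0,0],"grip": 0.3},
  {"delta_pos": [0.3,-0.28,-0.06],"rotation": [0,0,0],"grip": 0.3},
  {"delta_pos": [0.417,-0.389,-0.04],"rotation": [0,0.012,-0.007],"grip": 0.3},
  {"delta_pos": [0.417,-0.389,-0.04],"rotation": [0,0.012,-0.007],"grip": 0.3},
  {"delta_pos": [0.417,-0.389,-0.04],"rotation": [0,0.012,-0.007],"grip": 0.3},
  {"delta_pos": [0.417,-0.389,-0.02],"rotation": [0,0.012,-0.007],"grip": 0.3},
  {"delta_pos": [0.418,-0.389,0.08],"rotation": [0,0.012,-0.007],"grip": 0.3},
  {"delta_pos": [0.418,-0.389,0.08],"rotation": [0,0.012,-0.007],"grip": 0.3},
])

```text
t: 15.0
tool_pos: [0.4276, 0.143, 0.1239]
eef_rot: [0.001, -3.13, 0.009]
wrist_force: [0.1, 0.5, -0.2]
grip_width: 0.651
gripper_force: 0.0
```

Run:
```python
from plant import bot
from h import *
s=bot.sense();show(s)
U=Rt(0,90)
plan(s,[((.4322,.1446,.05),U,.3,1),((.4322,.1446,.0025),U,.3,1)])
```

```text
t 15.0 pos [0.4276 0.143  0.1239] y [-0.001  1.    -0.006] z [-0.012 -0.006 -1.   ] F [ 0.1  0.5 -0.2] g 61.2 0.0 j [-0.78  0.18  0.43  2.08 -0.09  0.91  1.27]
1 x [-0.014, 0.005, 0.185] [-0.006, -0.011, 0.001] 0.3
1 x [-0.015, 0.006, 0.303] [-0.006, -0.011, 0.001] 0.3
```

>>> servo_tool([
  {"delta_pos": [-0.013,0.005,0.05],"rotation": [0,-0.011,0],"grip": 0.3},
  {"delta_pos": [-0.013,0.005,0.13],"rotation": [0,-0.011,0],"grip": 0.3},
  {"delta_pos": [-0.013,0.005,0.2],"rotation": [0,-0.011,0],"grip": 0.3},
  {"delta_pos": [-0.013,0.005,0.26],"rotation": [0,-0.011,0],"grip": 0.3},
  {"delta_pos": [-0.013,0.005,0.303],"rotation": [0,-0.011,0],"grip": 0.3},
  {"delta_pos": [-0.013,0.005,0.303],"rotation": [0,-0.011,0],"grip": 0.3},
  {"delta_pos": [-0.013,0.005,0.303],"rotation": [0,-0.011,0],"grip": 0.3},
])

```text
t: 15.7
tool_pos: [0.4342, 0.1454, 0.0068]
eef_rot: [-0.001, 3.137, -0.004]
wrist_force: [-0.2, -0.5, -0.6]
grip_width: 0.652
gripper_force: 0.0
```

>>> servo_tool([
  {"delta_pos": [0,0,0],"rotation": [0,0,0],"grip": -0.5},
  {"delta_pos": [0,0,0],"rotation": [0,0,0],"grip": -0.5},
  {"delta_pos": [0,0,0],"rotation": [0,0,0],"grip": -0.5},
  {"delta_pos": [0,0,0],"rotation": [0,0,0],"grip": -0.5},
  {"delta_pos": [0,0,0],"rotation": [0,0,0],"grip": -0.5},
])

```text
t: 16.2
tool_pos: [0.4339, 0.1453, 0.0065]
eef_rot: [-0.0, 3.137, -0.003]
wrist_force: [-0.4, -1.1, 7.0]
grip_width: 0.382
gripper_force: 30.0
```

Run:
```python
from plant import bot
from h import *
s=bot.sense();show(s)
p=s["tool_pos"];U=R.from_rotvec(s["eef_rot"])
c=bot.camera("side");asc(c,262,225,28,35)
plan(s,[((p[0],p[1],.28),U,-.5,5),((.575,-.0115,.255),Rt(29,90),-.5,5)])
```

```text
t 16.2 pos [0.4339 0.1453 0.0065] y [-0.     1.    -0.002] z [ 0.005 -0.002 -1.   ] F [-0.4 -1.1  7. ] g 35.9 30.00187790952623 j [-0.71  0.39  0.37  2.16 -0.23  0.62  1.39]
cols 262
225 GGGGGGGGGGGGGGGGGGGGGG,,,,,,
226 GGGGGGGGGGGGGGGGGGGGGG,,,,,,
227 GGGGGGGGGGGGGGGGGGGGGG,,,,,,
228 GGGGGGGGGGGGGGGGGGGGGG++++++
229 GGGGGGGGGGGGGGGGGGGGGG,+,+++
230 GGGGG,,,GGGGGGGGGGGGG,,,,,,,
231 GGGGG,..,GGGGGGGGG,GG,,,,,,,
232 GGGG,...,GGGGGGdG,,,,,,,,,,,
233 GGGG,...,GGGGGGdd+,,,,,,,,++
234 GGGG,...GGGGGGGdd,,,,,,,,++d
235 GGGG....GGGGGGGd++,,,,,,++dd
236 GGG,....GGGGGGG+++++,,,++ddd
237 GG,,,..,GGGGGGG+++++,,,+dddd
238 G,,,,,.,GGGGGGG+++++,,++dddd
239 ,,,,,,,,GGGGGGG++#++,,+ddddd
240 GG,,,,,,GGGGGGG+++++,,+ddddd
241 GG,,,,,,GGGGGGG+++++,,+ddddd
242 GGGG++,+GGGGGGG+++++,,++dddd
243 G,,,,,,,GGGGGGG+++++,,++dddd
244 GGG,,,.,GGGGGGG++++++++ddddd
245 GGG,,,.,GGGGGGG++++++,++dddd
246 GGG,,..,GGGGGGd+++++,,,+dddd
247 GG,,,..,+dddddd+++++,,,+dddd
248 G,,,..,+++++++++++++,,,+dddd
249 ,,....,+++++++++++++,,,+dddd
250 ......,++++++++++++,,,,+dddd
251 ....,,,++++++++++++,,,,+dddd
252 ...,,++++++#+++++++,,,,+dddd
253 ...,,,++++++++#++++,,,,+dddd
254 ..,,,,,++++++++++++,,,,+dddd
255 ..,,...,+++++#+++++,,,,+dddd
256 ..,,...,,++++++++,.....,dddd
257 ..,.....,,,,,,,,,......,+ddd
258 .,,.....,,,............,+ddd
259 ,,,,,..,,..............,+ddd
5 x [-0.003, -0.002, -0.684] [0.0, 0.0, 0.0] -0.5
5 x [-0.356, -0.393, -0.619] [-0.002, -0.479, 0.001] -0.5
```

>>> servo_tool([
  {"delta_pos": [0,0,-0.08],"rotation": [0,0,0],"grip": -0.5},
  {"delta_pos": [0,0,-0.18],"rotation": [0,0,0],"grip": -0.5},
  {"delta_pos": [0,0,-0.28],"rotation": [0,0,0],"grip": -0.5},
  {"delta_pos": [0,0,-0.38],"rotation": [0,0,0],"grip": -0.5},
  {"delta_pos": [0,0,-0.48],"rotation": [0,0,0],"grip": -0.5},
  {"delta_pos": [0,0,-0.58],"rotation": [0,0,0],"grip": -0.5},
  {"delta_pos": [0,0,-0.68],"rotation": [0,0,0],"grip": -0.5},
  {"delta_pos": [-0.03,-0.08,-0.7],"rotation": [0,-0.1,0],"grip": -0.5},
  {"delta_pos": [-0.1,-0.16,-0.7],"rotation": [0,-0.2,0],"grip": -0.5},
  {"delta_pos": [-0.17,-0.24,-0.69],"rotation": [0,-0.3,0],"grip": -0.5},
])

```text
t: 17.25
tool_pos: [0.5015, 0.0489, 0.2839]
eef_rot: [-0.002, 2.817, -0.002]
wrist_force: [0.6, 0.2, -0.8]
grip_width: 0.383
gripper_force: 30.0
```

Run:
```python
from plant import bot
from h import *
s=bot.sense();show(s)
th=np.radians(29);d=np.array([-np.sin(th),0,np.cos(th)]);x=np.array([-np.cos(th),0,-np.sin(th)])
tip=np.array([.6080,-.0115,.1948])
plan(s,[(tip+d*(.05+.0065)-.0015*x,Rt(29,90),-.5,1)])
```

```text
t 17.2 pos [0.5015 0.0489 0.2839] y [-0.001  1.    -0.002] z [ 0.319 -0.001 -0.948] F [ 0.6  0.2 -0.8] g 36.0 29.9954914720729 j [-0.77 -0.16  0.51  2.04  0.2   0.94  1.22]
1 x [-0.159, -0.151, 0.157] [-0.001, -0.174, 0.002] -0.5
```

>>> servo_tool([
  {"delta_pos": [-0.05,-0.07,0.03],"rotation": [0,-0.1,0],"grip": -0.5},
  {"delta_pos": [-0.1,-0.14,0.08],"rotation": [0,-0.174,0],"grip": -0.5},
  {"delta_pos": [-0.159,-0.151,0.14],"rotation": [0,-0.174,0],"grip": -0.5},
  {"delta_pos": [-0.159,-0.151,0.157],"rotation": [0,-0.174,0],"grip": -0.5},
  {"delta_pos": [-0.159,-0.151,0.157],"rotation": [0,-0.174,0],"grip": -0.5},
  {"delta_pos": [-0.159,-0.151,0.157],"rotation": [0,-0.174,0],"grip": -0.5},
])

```text
t: 17.85
tool_pos: [0.58, -0.0103, 0.2431]
eef_rot: [-0.002, 2.642, -0.003]
wrist_force: [0.4, 0.3, -0.4]
grip_width: 0.382
gripper_force: 30.0
```

Run:
```python
from plant import bot
from h import *
s=bot.sense();show(s)
c=bot.camera("side");t=bot.camera("top")
p=s["tool_pos"];M=R.from_rotvec(s["eef_rot"]).as_matrix()
a=np.linspace(0,2*np.pi,73)
C=np.array([p+.0065*M[:,2]+.0015*M[:,0]+.018*(np.cos(q)*M[:,0]+np.sin(q)*M[:,1]) for q in a])
q=proj(c,C);print("pred side min",q.min(0),"max",q.max(0));q=proj(t,C);print("pred top min",q.min(0),"max",q.max(0))
asc(c,220,140,32,45);asc(t,268,155,26,30)
th=np.radians(29);d=np.array([-np.sin(th),0,np.cos(th)]);x=np.array([-np.cos(th),0,-np.sin(th)])
tip=np.array([.6080,-.0115,.1948])
for k in(.05,.01,-.02,-.03):print(k);plan(s,[(tip+d*(k+.0065)-.0015*x,Rt(29,90),-.5,1)])
```

```text
t 17.9 pos [ 0.58   -0.0103  0.2431] y [-0.001  1.    -0.003] z [ 0.479 -0.002 -0.878] F [ 0.4  0.3 -0.4] g 35.9 29.99526939354837 j [-0.75 -0.05  0.68  2.11  0.11  0.58  1.43]
pred side min [232.25106929 151.96691908] max [242.58857011 159.69600002]
pred top min [275.99029862 168.6666903 ] max [287.86673429 179.98864659]
cols 220
140 ,,,,.................,,GGGGGGGG,
141 ,,,,................,+GGGGGGGG,,
142 ,,,,,..............,,GGGGGGGGG+,
143 ++++,,............,,,GGGGGGGGd++
144 ++,,,.....,,,,,,,.,+GGGGGGGGGdd+
145 ,,,,.............,,,GGGGGGGGddd+
146 ,,,..............,+GGGGGGGGGdd+,
147 ,,..............,+++GGGGGGGdd+,,
148 ,..............,,+++ddGGGGddd+,,
149 ...............,+++++dddGddd+,.,
150 ..............,,++++++ddddd+,..,
151 ,.............,++++++++dddd+,..,
152 ......,,,,,,,,,++++++++ddd+,..,,
153 .............,++++++++++d++..,,,
154 .............,++++++++++d+,,,,,,
155 .............,+++++++++++,..,,,,
156 ..............,++++++++d+...,,,,
157 ..............,,++++++++,....,,,
158 ...............,,++++++,........
159 .................,,+++,,.......,
160 ...................,...
[... 1387 characters left out ...]
#######,,,,++++
171 ,,,,,,,,#,#########,,,,+++
172 ,,,,,,,,###########+,,,,++
173 ,,,,,,,,############+,,,,,
174 ,,,,,,,,+############,,,,,
175 ,,,,,,GGdd###########+G,,,
176 ,,,,,GGGdd##########ddGGG,
177 ,,+++ddddd###########dGGGG
178 ,,dddddddd###########ddGdd
179 ,,dddddddd###########ddddd
180 ++dddddddddddddddd+#+ddddd
181 G,dddddddddddddddddddddddd
182 d+dddddddddddddddddddddddd
183 ,,dddddddddddddddddd+ddddd
184 ++ddddddd++dddddd##+,,dddd
0.05
1 x [-0.006, -0.003, -0.002] [-0.002, -0.006, 0.002] -0.5
0.01
1 x [-0.007, -0.003, 0.098] [-0.002, -0.006, 0.002] -0.5
-0.02
1 x [-0.007, -0.003, 0.173] [-0.002, -0.006, 0.002] -0.5
-0.03
1 x [-0.008, -0.003, 0.198] [-0.002, -0.006, 0.002] -0.5
```

>>> servo_tool([
  {"delta_pos": [-0.008,-0.003,0.03],"rotation": [0,-0.006,0],"grip": -0.5},
  {"delta_pos": [-0.008,-0.003,0.06],"rotation": [0,-0.006,0],"grip": -0.5},
  {"delta_pos": [-0.008,-0.003,0.09],"rotation": [0,-0.006,0],"grip": -0.5},
  {"delta_pos": [-0.008,-0.003,0.11],"rotation": [0,-0.006,0],"grip": -0.5},
  {"delta_pos": [-0.008,-0.003,0.125],"rotation": [0,-0.006,0],"grip": -0.5},
  {"delta_pos": [-0.008,-0.003,0.135],"rotation": [0,-0.006,0],"grip": -0.5},
  {"delta_pos": [-0.008,-0.003,0.14],"rotation": [0,-0.006,0],"grip": -0.5},
  {"delta_pos": [-0.008,-0.003,0.14],"rotation": [0,-0.006,0],"grip": -0.5},
])

```text
t: 18.75
tool_pos: [0.6101, -0.012, 0.1955]
eef_rot: [-0.001, 2.635, -0.003]
wrist_force: [-1.1, 0.0, -0.7]
grip_width: 0.382
gripper_force: 30.0
```

Run:
```python
from plant import bot
from h import *
s=bot.sense();show(s)
c=bot.camera("side");asc(c,212,148,32,40)
th=np.radians(29);d=np.array([-np.sin(th),0,np.cos(th)]);x=np.array([-np.cos(th),0,-np.sin(th)])
r=np.array(s["tool_pos"])-np.array([.6080,-.0115,.1948]);print("k",r@d-.0065,"lat",r@x+.0015)
```

```text
t 18.8 pos [ 0.6101 -0.012   0.1955] y [-0.     1.    -0.003] z [ 0.485 -0.002 -0.874] F [-1.1  0.  -0.7] g 35.9 29.99533310998231 j [-0.7   0.1   0.7   2.11 -0.13  0.45  1.65]
cols 212
148 GGGGGG+,,................GGGGGGG
149 GGGGGG+,.................GGGGGGG
150 GGGGG++,................GGGGGGG,
151 GG+++++,,............,,GGGGGGG,.
152 GG++,,,,......,,,,,,,,GGGGGGGG..
153 dd+,,,,............,,,GGGGGGG,,.
154 dd+,,..............,+GGGGGGGG,..
155 dd+,..............,+GGGGGGGG,,..
156 dd,..............,,,GGGGGGGGd+,.
157 d+,..............,+GGGGGGGGdd+,.
158 +,..............,,,GGGGGGGGdd+,.
159 +,..............,+GGGGGGGGdd+,..
160 ,,,.,..,.......,++GGGGGGGGdd+,..
161 ,............,,,+++dGGGGGdd+,...
162 ..............,+++++dGGGdd++,...
163 .............,+++++++ddddd+,..,,
164 .............,++#+++++++++,.....
165 ............,++++#++++++++,.....
166 ............,+#+#++++++++,......
167 ............,+##+++++++++,......
168 ............,,++++++++++,.......
169 .............,++#++++++,........
170 .....,,.,,...,,++++++++,........
171 .............,,G++++++,.......GG
172 .............,GG+,+++,,,,..GGGGG
173 .............GGG,,,,,...GGGGGGGG
174 ...........GGGG,,......GGGGGGGGG
175 ..........,GGGG,.......GGGGGGGGG
176 ..........GGGGG,......GGGGGGGGGG
177 ......,,GGGGGG,,......GGGGGGGGGG
178 .....,GGGGGGG,,.......GGGGGGGGGG
179 .....GGGGGGGG,.......,GGGGGGGGGG
180 ,,,.,GGGGGGGG,,.....,,GGGGGGGGGG
181 ..,,,,GGGGGGGG,....,,,,GGGGGGGGG
182 ...,,,,GGGGGGG,,,,,,,,,+GGGGGGGG
183 ...,,,,,,GGGG,,,,..,,,,,GGGGGGGG
184 ..,,,,,,,,,G,,.......,,,,GGGGGGG
185 .,,,,,,,,,,,,.........,,,,,GGGGG
186 .,,,,,,,,,,,............,,,,,,GG
187 ,,,,,,,,,,,..............,,,,,,,
k -0.006882914285051143 lat -0.0007306450172307132
```

>>> servo_tool([
  {"delta_pos": [0,0,0.01],"rotation": [0,0,0],"grip": -0.5},
  {"delta_pos": [0,0,0.02],"rotation": [0,0,0],"grip": -0.5},
  {"delta_pos": [0,0,0.03],"rotation": [0,0,0],"grip": -0.5},
  {"delta_pos": [0,0,0.04],"rotation": [0,0,0],"grip": -0.5},
  {"delta_pos": [0,0,0.046],"rotation": [0,0,0],"grip": -0.5},
  {"delta_pos": [0,0,0.05],"rotation": [0,0,0],"grip": -0.5},
  {"delta_pos": [0,0,0.053],"rotation": [0,0,0],"grip": -0.5},
  {"delta_pos": [0,0,0.053],"rotation": [0,0,0],"grip": -0.5},
])

```text
t: 19.6
tool_pos: [0.6204, -0.0121, 0.1768]
eef_rot: [-0.001, 2.635, -0.004]
wrist_force: [0.2, -1.0, -0.9]
grip_width: 0.385
gripper_force: 30.0
```

Run:
```python
from plant import bot
from h import *
s=bot.sense();show(s)
th=np.radians(29);d=np.array([-np.sin(th),0,np.cos(th)]);x=np.array([-np.cos(th),0,-np.sin(th)])
r=np.array(s["tool_pos"])-np.array([.6080,-.0115,.1948]);print("k",r@d-.0065,"lat",r@x+.0015)
```

```text
t 19.6 pos [ 0.6204 -0.0121  0.1768] y [-0.     1.    -0.003] z [ 0.485 -0.002 -0.874] F [ 0.2 -1.  -0.9] g 36.2 29.99539837706834 j [-0.65  0.16  0.67  2.11 -0.22  0.41  1.74]
k -0.028263518680648452 lat -0.0006619026111909501
```

>>> servo_tool([
  {"delta_pos": [0,0,0.003],"rotation": [0,0,0],"grip": -0.5},
  {"delta_pos": [0,0,0.006],"rotation": [0,0,0],"grip": -0.5},
  {"delta_pos": [0,0,0.007],"rotation": [0,0,0],"grip": -0.5},
])

```text
t: 19.9
tool_pos: [0.6223, -0.012, 0.1753]
eef_rot: [-0.001, 2.633, -0.003]
wrist_force: [-11.1, -0.2, 18.4]
grip_width: 0.384
gripper_force: 30.0
```

The sleeve stopped at the step with about 21 N, so this is the narrow bore. I'll hold briefly, then take it off.

>>> servo_tool([
  {"delta_pos": [0,0,-0.002],"rotation": [0,0,0],"grip": -0.5},
  {"delta_pos": [0,0,-0.002],"rotation": [0,0,0],"grip": -0.5},
  {"delta_pos": [0,0,-0.002],"rotation": [0,0,0],"grip": -0.5},
  {"delta_pos": [0,0,-0.002],"rotation": [0,0,0],"grip": -0.5},
  {"delta_pos": [0,0,-0.04],"rotation": [0,0,0],"grip": -0.5},
  {"delta_pos": [0,0,-0.08],"rotation": [0,0,0],"grip": -0.5},
  {"delta_pos": [0,0,-0.12],"rotation": [0,0,0],"grip": -0.5},
  {"delta_pos": [0,0,-0.17],"rotation": [0,0,0],"grip": -0.5},
  {"delta_pos": [0,0,-0.22],"rotation": [0,0,0],"grip": -0.5},
])

```text
t: 20.8
tool_pos: [0.5786, -0.012, 0.2518]
eef_rot: [-0.001, 2.635, -0.004]
wrist_force: [-0.5, -0.1, -0.7]
grip_width: 0.382
gripper_force: 30.0
```

Run:
```python
from plant import bot
from h import *
s=bot.sense();show(s)
t=bot.camera("top")
for uv in[(359.88,179.77)]:print(onz(t,uv,.018))
U=Rt(0,90)
plan(s,[((.6118,-.2971,.22),U,-.5,1)])
```

```text
t 20.8 pos [ 0.5786 -0.012   0.2518] y [ 0.     1.    -0.003] z [ 0.485 -0.003 -0.874] F [-0.5 -0.1 -0.7] g 35.9 29.995611207559705 j [-0.79 -0.08  0.71  2.1   0.15  0.59  1.41]
[ 0.61184035 -0.29704232  0.018     ]
1 x [-0.033, -0.712, 0.112] [-0.003, 0.484, 0.001] -0.5
```

>>> servo_tool([
  {"delta_pos": [0,-0.06,0],"rotation": [0,0.05,0],"grip": -0.5},
  {"delta_pos": [0,-0.14,0],"rotation": [0,0.1,0],"grip": -0.5},
  {"delta_pos": [0,-0.22,0],"rotation": [0,0.16,0],"grip": -0.5},
  {"delta_pos": [0,-0.3,0],"rotation": [0,0.22,0],"grip": -0.5},
  {"delta_pos": [-0.01,-0.38,0.02],"rotation": [0,0.28,0],"grip": -0.5},
  {"delta_pos": [-0.015,-0.46,0.04],"rotation": [0,0.34,0],"grip": -0.5},
  {"delta_pos": [-0.02,-0.54,0.06],"rotation": [0,0.4,0],"grip": -0.5},
  {"delta_pos": [-0.03,-0.62,0.08],"rotation": [0,0.45,0],"grip": -0.5},
  {"delta_pos": [-0.033,-0.712,0.112],"rotation": [0,0.484,0],"grip": -0.5},
  {"delta_pos": [-0.033,-0.712,0.112],"rotation": [0,0.484,0],"grip": -0.5},
])

```text
t: 21.85
tool_pos: [0.6114, -0.3014, 0.2158]
eef_rot: [-0.006, -3.136, 0.007]
wrist_force: [-0.4, -0.1, -1.3]
grip_width: 0.382
gripper_force: 30.0
```

Run:
```python
from plant import bot
from h import *
s=bot.sense();show(s)
U=Rt(0,90)
plan(s,[((.6118,-.2971,.1),U,-.5,1),((.6118,-.2971,.012),U,-.5,1)])
```

```text
t 21.9 pos [ 0.6114 -0.3014  0.2158] y [ 0.004  1.    -0.004] z [-0.006 -0.004 -1.   ] F [-0.4 -0.1 -1.3] g 35.9 29.99486791435629 j [-0.13  0.62  0.86  1.42 -0.47  1.31  2.32]
1 x [-0.002, 0.012, 0.289] [-0.004, -0.005, -0.004] -0.5
1 x [-0.004, 0.013, 0.509] [-0.004, -0.005, -0.004] -0.5
```

>>> servo_tool([
  {"delta_pos": [0,0.01,0.07],"rotation": [0,0,0],"grip": -0.5},
  {"delta_pos": [0,0.012,0.15],"rotation": [0,0,0],"grip": -0.5},
  {"delta_pos": [0,0.012,0.23],"rotation": [0,0,0],"grip": -0.5},
  {"delta_pos": [0,0.012,0.31],"rotation": [0,0,0],"grip": -0.5},
  {"delta_pos": [0,0.012,0.38],"rotation": [0,0,0],"grip": -0.5},
  {"delta_pos": [0,0.012,0.44],"rotation": [0,0,0],"grip": -0.5},
  {"delta_pos": [0,0.012,0.48],"rotation": [0,0,0],"grip": -0.5},
  {"delta_pos": [0,0.012,0.5],"rotation": [0,0,0],"grip": -0.5},
  {"delta_pos": [0,0.012,0.5],"rotation": [0,0,0],"grip": -0.5},
])

```text
t: 22.75
tool_pos: [0.6122, -0.2923, 0.0188]
eef_rot: [0.001, -3.141, 0.004]
wrist_force: [-0.3, 0.2, -0.5]
grip_width: 0.381
gripper_force: 30.0
```

Run:
```python
from plant import bot
from h import *
s=bot.sense();show(s)
```

```text
t 22.8 pos [ 0.6122 -0.2923  0.0188] y [-0.     1.    -0.003] z [-0.001 -0.003 -1.   ] F [-0.3  0.2 -0.5] g 35.8 29.99520351178944 j [-0.08  0.8   0.73  1.6  -0.61  0.98  2.42]
```

>>> servo_tool([
  {"delta_pos": [0,-0.008,0.008],"rotation": [0,0,0],"grip": -0.5},
  {"delta_pos": [0,-0.01,0.014],"rotation": [0,0,0],"grip": -0.5},
  {"delta_pos": [0,-0.01,0.018],"rotation": [0,0,0],"grip": -0.5},
  {"delta_pos": [0,-0.01,0.019],"rotation": [0,0,0],"grip": -0.5},
])

```text
t: 23.15
tool_pos: [0.6125, -0.2965, 0.012]
eef_rot: [-0.0, 3.141, -0.004]
wrist_force: [-0.9, -0.0, -1.2]
grip_width: 0.385
gripper_force: 30.0
```

>>> servo_tool([
  {"delta_pos": [0,0,0],"rotation": [0,0,0],"grip": -0.15},
  {"delta_pos": [0,0,0],"rotation": [0,0,0],"grip": -0.1},
  {"delta_pos": [0,0,0],"rotation": [0,0,0],"grip": 0.1},
  {"delta_pos": [0,0,0],"rotation": [0,0,0],"grip": 0.2},
  {"delta_pos": [0,0,0],"rotation": [0,0,0],"grip": 0.2},
  {"delta_pos": [0,0,0],"rotation": [0,0,0],"grip": 0.2},
  {"delta_pos": [0,0,-0.06],"rotation": [0,0,0],"grip": 0.2},
  {"delta_pos": [0,0,-0.15],"rotation": [0,0,0],"grip": 0.2},
  {"delta_pos": [0,0,-0.27],"rotation": [0,0,0],"grip": 0.2},
  {"delta_pos": [0,0,-0.39],"rotation": [0,0,0],"grip": 0.2},
])

```text
t: 24.15
tool_pos: [0.612, -0.2959, 0.1694]
eef_rot: [-0.0, -3.141, 0.004]
wrist_force: [1.3, -0.4, 0.5]
grip_width: 0.602
gripper_force: 0.0
```

Run:
```python
from plant import bot
from h import *
s=bot.sense();show(s)
c=bot.camera("side");t=bot.camera("top")
P=[[.6118,-.2971,.004],[.6118,-.2971,.064],[.5938,-.2971,.064],[.6298,-.2971,.064]]
print(proj(c,P).round(1).tolist())
asc(c,230,155,40,38)
asc(c,188,252,38,28)
print("tbutton knob region fine; plan knob")
```

```text
t 24.1 pos [ 0.612  -0.2959  0.1694] y [ 0.     1.    -0.003] z [-0.001 -0.003 -1.   ] F [ 1.3 -0.4  0.5] g 56.6 0.0 j [-0.13  0.65  0.84  1.49 -0.5   1.23  2.34]
[[247.2, 179.8], [247.4, 165.8], [252.0, 166.2], [242.7, 165.3]]
cols 230
155 ..................,,,,+ddddddddddddddddd
156 ...................,.,,Gdddddddddddddddd
157 .....................,,,++++dddddddddddd
158 ......................,,,++++++++++++++d
159 .....................,..,,GGGG,+++++++++
160 .....................GGGGGGGGGGGG,,,,,++
161 ...................GGGGGGGGGGGGGGG,,,,,,
162 ....,,,,,,.......,GGGGGGGGGGGGGGGGG,,,,,
163 .............,,,,GGGGGGGGGGGGGGGGGGG,,..
164 ..............,,,,,GGGGGGGGGGGGGGGGG,,..
165 .............,,,,,,,,GGGGGGGGGGGGGGG+,,,
166 .............,,,##++,,,GGGGGGGGGGGG+,,,.
167 .............,,,####,#+GGGGGGGGGGG+,,,..
168 ,............,#######++dGGGGGGGG+,,,,,..
169 ,,...........,+####++++++++d+++,,,,,,...
170 ,............,+##+##+++,,,,,,,,,,,,,,...
171 ,,..........GG+##+#+++GGG,,,,,,,,,,,,...
172 .,,.,,,..GGGGG+#++#+++GGGGGG..,,,,,,....
173 ......GGGGGGGG++###+++GGGGGGG...........
174 ....
[... 1395 characters left out ...]
##++,,.GGGGGGGGG+++
265 ,,,.....,,###########+++,GGGGGGGGGG+++
266 ,,,....,,,############+++GGGGGGGGG++++
267 ,,....,,,+###########++++GGGGGGGGG++++
268 ,,,.,,,,,+##########+++++GGGGGGGG+++++
269 ,,,,,,,,++###########++++GGGGGGGG+++++
270 ,,,,,,,+++###########++++GGGGGGG++++++
271 ,..,,,++++##########+++++GGGGGGG,+++++
272 ....,,++++###########++++GGGGGG,,+++++
273 ...,,,,++,###########++++GGGGGG,,+++++
274 ..,,,,,++,###########+++GGGGGGG,,+++++
275 .,,,,,,,,,,#########++++GGGGGG,,,+++++
276 .,,,,,,,,,,##########++,,GGGGG,,,+++++
277 .,,,,,,,,,,,#######++,,,,+GGG,,,,+++++
278 ,,,,,,,,,,,,...,,,,,,,,,+++++,,,,+++++
279 ,,,,,,,,,,,,,,,,,,,,,,,,+++++,,,,+++++
tbutton knob region fine; plan knob
```

The narrow sleeve stands centred in the dish (side view columns 244–252), and the wide sleeve is upright in the well. Next is the turnbutton, so I'll measure the knob and bar.

Run:
```python
from plant import bot
from h import *
s=bot.sense()
c=bot.camera("side");t=bot.camera("top")
asc(t,160,182,40,12)
print(onz(t,(165.3,187.5),.106),onz(t,(191.3,189.4),.08),onz(t,(163,189.4),.08))
U=Rt(0,45)
print("bar az",)
plan(s,[((.5326,.3874,.25),U,-1,1)])
p=s["tool_pos"]
plan(s,[((.57,.05,.25),Rt(0,90),-1,1)])
```

```text
cols 160
182 ..,,,,,,,,,,,,,,,,,,,,,++++,,#ddddd+++++
183 ....,,,,,,,,,,,,,,,,,,,,,++,,,,++#++++++
184 .....,,,,,,,,,,,,,,,,,,,,+++,,,,,,,,,+#+
185 .......,..,,.,,,,,,,,,,,,,,++,,,,,,,++++
186 ..............,,,...,,,,,,,,,,,,,,++++++
187 ......GGG,,,,,,,,,,,,,,,,,,++,,+++++++++
188 ......GGGGGGGGGGGGGGGGGGGGGGGGGGd++++++,
189 ,,,,,,GGGdGGGGGGGGGGGGGGGGGGGGGG+..,,,+#
190 ,,,,,,,GddGGGGGGGGGGGGGGGGGGGGGGd,,,+,+,
191 ,,,,,,,GGGGGGGGGGGGGGGGGGGGGGGGGd+++++,,
192 ,,,,,,,,,,,,,,,,,,,,,,,,,,,,,,+d+++++++#
193 ,,,,,,,,,,,,,,,,,,,,,,,+++++++++++#++++#
[0.55395303 0.37136669 0.106     ] [0.55357869 0.28759724 0.08      ] [0.55136376 0.38456142 0.08      ]
bar az
1 x [0.203, 1.712, -0.201] [-0.003, 0.009, 0.75] -1
1 x [0.11, 0.869, -0.195] [-0.006, 0.007, -0.0] -1
```

>>> servo_tool([
  {"delta_pos": [0,0,-0.1],"rotation": [0,0,0],"grip": 0},
  {"delta_pos": [0,0,-0.2],"rotation": [0,0,0],"grip": -1},
  {"delta_pos": [0.02,0.12,-0.2],"rotation": [0,0,0.1],"grip": -1},
  {"delta_pos": [0.05,0.24,-0.2],"rotation": [0,0,0.2],"grip": -1},
  {"delta_pos": [0.1,0.36,-0.2],"rotation": [0,0,0.3],"grip": -1},
  {"delta_pos": [0.12,0.48,-0.2],"rotation": [0,0,0.4],"grip": -1},
  {"delta_pos": [0.15,0.6,-0.2],"rotation": [0,0,0.5],"grip": -1},
  {"delta_pos": [0.18,0.72,-0.2],"rotation": [0,0,0.6],"grip": -1},
  {"delta_pos": [0.2,0.84,-0.2],"rotation": [0,0,0.75],"grip": -1},
  {"delta_pos": [0.2,0.96,-0.2],"rotation": [0,0,0.75],"grip": -1},
])

```text
t: 25.35
tool_pos: [0.5315, 0.077, 0.246]
eef_rot: [-1.21, -2.899, 0.005]
wrist_force: [1.6, 0.5, -0.7]
grip_width: 0.006
gripper_force: 0.0
```

Run:
```python
from plant import bot
from h import *
s=bot.sense();show(s)
U=Rt(0,45)
plan(s,[((.534,.3845,.22),U,-1,1),((.534,.3845,.1),U,-1,1)])
```

```text
t 25.4 pos [0.5315 0.077  0.246 ] y [ 0.711  0.703 -0.003] z [-0.001 -0.003 -1.   ] F [ 1.6  0.5 -0.7] g 0.5 0.0 j [-1.12  0.37  1.18  1.76 -0.36  1.25  0.92]
1 x [0.542, 0.545, 0.063] [-0.003, 0.001, -0.005] -1
1 x [0.543, 0.546, 0.363] [-0.003, 0.001, -0.005] -1
```

>>> servo_tool([
  {"delta_pos": [0.08,0.08,0],"rotation": [0,0,0],"grip": -1},
  {"delta_pos": [0.16,0.16,0],"rotation": [0,0,0],"grip": -1},
  {"delta_pos": [0.16,0.16,0],"rotation": [0,0,0],"grip": -1},
])

```text
t: 25.65
tool_pos: [0.5317, 0.1725, 0.2447]
eef_rot: [-1.189, -2.907, 0.007]
wrist_force: [0.1, -0.5, 0.0]
grip_width: 0.003
gripper_force: 0.0
```

Run:
```python
from plant import bot
from h import *
s=bot.sense();show(s)
plan(s,[((.534,.3845,.22),Rt(0,45),-1,1),((.534,.3845,.22),Rt(0,90),-1,1)])
```

```text
t 25.6 pos [0.5317 0.1725 0.2447] y [ 0.701  0.713 -0.004] z [-0.002 -0.004 -1.   ] F [ 0.1 -0.5  0. ] g 0.3 0.0 j [-1.23  0.42  1.14  1.71 -0.4   1.27  0.79]
1 x [0.367, 0.382, 0.06] [-0.004, 0.001, 0.008] -1
1 x [0.367, 0.382, 0.06] [-0.004, -0.0, -0.742] -1
```

Joint 3 is easing back as the arm moves left, so I'll continue.

>>> servo_tool([
  {"delta_pos": [0.08,0.08,0],"rotation": [0,0,0],"grip": -1},
  {"delta_pos": [0.16,0.17,0.02],"rotation": [0,0,0],"grip": -1},
  {"delta_pos": [0.24,0.25,0.04],"rotation": [0,0,0],"grip": -1},
  {"delta_pos": [0.32,0.33,0.06],"rotation": [0,0,0],"grip": -1},
  {"delta_pos": [0.367,0.382,0.06],"rotation": [0,0,0],"grip": -1},
  {"delta_pos": [0.367,0.382,0.06],"rotation": [0,0,0],"grip": -1},
  {"delta_pos": [0.367,0.382,0.06],"rotation": [0,0,0],"grip": -1},
])

```text
t: 26.35
tool_pos: [0.537, 0.3771, 0.2208]
eef_rot: [1.202, 2.902, -0.007]
wrist_force: [0.6, -0.4, 0.1]
grip_width: 0.002
gripper_force: 0.0
```

Run:
```python
from plant import bot
from h import *
s=bot.sense();show(s)
U=Rt(0,45)
plan(s,[((.534,.3845,.12),U,-1,1),((.534,.3845,.058),U,-1,1)])
```

```text
t 26.4 pos [0.537  0.3771 0.2208] y [ 0.707  0.707 -0.004] z [-0.001 -0.005 -1.   ] F [ 0.6 -0.4  0.1] g 0.2 0.0 j [-1.31  0.63  1.03  1.49 -0.54  1.33  0.54]
1 x [0.019, 0.009, 0.252] [-0.004, 0.003, 0.0] -1
1 x [0.019, 0.009, 0.407] [-0.004, 0.003, 0.0] -1
```

>>> servo_tool([
  {"delta_pos": [0.025,0.009,0.05],"rotation": [0,0,0],"grip": -1},
  {"delta_pos": [0.025,0.009,0.14],"rotation": [0,0,0],"grip": -1},
  {"delta_pos": [0.025,0.009,0.23],"rotation": [0,0,0],"grip": -1},
  {"delta_pos": [0.025,0.009,0.31],"rotation": [0,0,0],"grip": -1},
  {"delta_pos": [0.025,0.009,0.37],"rotation": [0,0,0],"grip": -1},
  {"delta_pos": [0.025,0.009,0.407],"rotation": [0,0,0],"grip": -1},
  {"delta_pos": [0.025,0.009,0.407],"rotation": [0,0,0],"grip": -1},
])

```text
t: 27.05
tool_pos: [0.5321, 0.3855, 0.0578]
eef_rot: [1.204, 2.902, -0.007]
wrist_force: [-0.3, 0.3, -0.4]
grip_width: 0.007
gripper_force: 0.0
```

Run:
```python
from plant import bot
from h import *
s=bot.sense();show(s)
c=bot.camera("side");asc(c,192,235,40,48)
print(proj(c,np.array(s["tool_pos"])+[0,0,.03]))
U=Rt(0,45);n=np.array([.707,-.707])
W=[]
for th in(-.05,.2,.45,.7,.95,1.2,1.4,1.5):
    q=np.array([.5527,.296])+.07*np.array([np.sin(th),np.cos(th)])-.014*n
    W.append(((q[0],q[1],.058),U,-1,th))
plan(s,W)
```

```text
t 27.1 pos [0.5321 0.3855 0.0578] y [ 0.708  0.706 -0.004] z [-0.002 -0.004 -1.   ] F [-0.3  0.3 -0.4] g 0.6 0.0 j [-1.27  0.79  0.9   1.64 -0.68  1.07  0.62]
cols 192
235 dddd+,.,,,,,,,,+dddddddddGddddddddd++++,
236 dddd+,,,,,,,+++ddddddddddddddddd+++++++,
237 ddddd,,,,++ddd+dddddddddddddd++++++ddddd
238 dddddd++dddddddddddddddddd+++++++ddddddd
239 dddddddddddddddddddddddd+++++++ddddddddd
240 dddddddddddddddddddddd++++++dddddddddddd
241 ddddddddddddddddddddd+++++dddddddddddddd
242 dddddddddddddd+++ddddddddddddddddddddddd
243 ddddddddddd++,,.,+ddddddddddddddd+dddddd
244 dGGddddddd+,.....Gdddd+,+dddddddd++ddddd
245 ddddddddd+,......GGdd+,.,+dddddddddddddd
246 ddddddddd+........GGdGG,,+ddddddddddddd+
247 ddddddddd,......,,GGGGG,,+dddddddddd++,,
248 dddddd++,,...,,,GGGGGGd+,+ddddddd+,,....
249 dddGGG....,,,GGGGGGGGGG+,+ddddddd,......
250 GGGGGG..,,+GGGGGGG,,.,GGdddddddGG,......
251 GGGGGG,++ddGGGd+,....,GGddddGGGGG,......
252 GGGGGGGddddG+,,,,,,,,,GGGGGGGGGGG,......
253 GGGGGGGGG+,,........,,GGGGGGGGGGG,......
254 GGGGGGG,,............,GGGGGGGGGGGG,,....
255 GGGGGG,..............,GGGGGG
[... 1003 characters left out ...]
278 ,,,,,,....,,,,,,,++++++++++,,,++++,,,,,,
279 ,,,,,,,,,.,,,++++++++++++++,,,++++,,,,,,
280 .,,,,,,,,,,,,+++++++++++++++,,+++,,,,,,,
281 .,,,,,,,,,,,,++++++++++++++++,,,,,,,,,,,
282 ...,,,,,,,,,,,++++++++++++,++++++,,,,,,,
[[220.26039109 276.19060701]]
-0.05 x [-0.03, -0.004, -0.0] [-0.004, 0.002, -0.001] -1
0.2 x [-0.063, 0.024, -0.001] [-0.004, 0.002, -0.001] -1
0.45 x [-0.102, 0.044, -0.001] [-0.004, 0.002, -0.001] -1
0.7 x [-0.145, 0.053, -0.0] [-0.004, 0.002, -0.001] -1
0.95 x [-0.188, 0.051, -0.0] [-0.004, 0.002, -0.001] -1
1.2 x [-0.23, 0.039, -0.0] [-0.004, 0.002, -0.001] -1
1.4 x [-0.26, 0.021, -0.0] [-0.004, 0.002, -0.001] -1
1.5 x [-0.274, 0.011, -0.0] [-0.004, 0.002, -0.001] -1
```

>>> servo_tool([
  {"delta_pos": [-0.02,0,0],"rotation": [0,0,0],"grip": -1},
  {"delta_pos": [-0.04,0.008,0],"rotation": [0,0,0],"grip": -1},
  {"delta_pos": [-0.063,0.024,0],"rotation": [0,0,0],"grip": -1},
  {"delta_pos": [-0.085,0.036,0],"rotation": [0,0,0],"grip": -1},
  {"delta_pos": [-0.105,0.045,0],"rotation": [0,0,0],"grip": -1},
  {"delta_pos": [-0.125,0.05,0],"rotation": [0,0,0],"grip": -1},
  {"delta_pos": [-0.145,0.053,0],"rotation": [0,0,0],"grip": -1},
  {"delta_pos": [-0.165,0.053,0],"rotation": [0,0,0],"grip": -1},
  {"delta_pos": [-0.188,0.051,0],"rotation": [0,0,0],"grip": -1},
  {"delta_pos": [-0.2,0.048,0],"rotation": [0,0,0],"grip": -1},
])

```text
t: 28.1
tool_pos: [0.6034, 0.3428, 0.0593]
eef_rot: [1.203, 2.901, -0.004]
wrist_force: [0.3, -0.2, -0.8]
grip_width: 0.004
gripper_force: 0.3
```

Run:
```python
from plant import bot
from h import *
s=bot.sense();show(s)
c=bot.camera("side");asc(c,192,235,40,46)
for th in(0,.5,1,1.3,1.57):print(th,proj(c,[.5527+.07*np.sin(th),.296+.07*np.cos(th),.106]).round(1).tolist(),proj(c,[.5527+.07*np.sin(th),.296+.07*np.cos(th),.08]).round(1).tolist())
U=Rt(0,45);n=np.array([.707,-.707])
W=[]
for th in(1.0,1.2,1.4,1.5):
    q=np.array([.5527,.296])+.07*np.array([np.sin(th),np.cos(th)])-.014*n
    W.append(((q[0],q[1],.058),U,-1,th))
plan(s,W)
```

```text
t 28.1 pos [0.6034 0.3428 0.0593] y [ 0.708  0.707 -0.002] z [ 0.    -0.003 -1.   ] F [ 0.3 -0.2 -0.8] g 0.3 0.2721728850156069 j [-1.11  0.83  0.89  1.53 -0.69  1.11  0.71]
cols 192
235 ++ddddddGG,.......,,,,,,,,,,,,,,,,,,,,,,
236 GddddGGGGG,.............,,++++++,,,,,,,,
237 GGdGGGGGGG,..............,,,,,,,,+++++++
238 GGGGGGGGGG,..............,,,,,,,,,,,,,,,
239 GGGGGGGGGGG.............,,,,,,,,,,,,,,,,
240 GGGGGGdGGGG............,,,,,,,,,,,,,,,,,
241 GGGGGGdGGGG............,,,,,,,,,,,,,,,,,
242 GGGGGGdGGGG............,,,,,,,,,,,,,,,,,
243 GGGGGGdGGGG...........,,,,,,,,,,,,,,,,,,
244 GGGGGGdGGGG..........,,,,,,,,,,,,,,,,,,,
245 GGGGGGdGGGG..........,,,,,,,,,,,,,,,,,,,
246 GGGGGGGGGGG,........,,,,,,,,,,,,,,,,,,,,
247 GGGGGGGGGGG,........,,,,,,,,,,,,,,,,,,,,
248 GGGGGGGGGGG,......,,,,,,,,,,,,,,,,,,,,,,
249 GGGGGGGGGGG......,,,,,,,,,,,,,,,,,,,,,,,
250 GGGGGGGGGGG......,,,,,,,,,,,,,,,,,,,,,,,
251 ,GGGGGGGGGG,,,..,,,,,,,,,,,,,,,,,,,,,,,,
252 ,GGGGGGGGGG,,,,,,++++,,,,,,,,,,,,,,,,,,,
253 ,GGGGGGGGGG,....,,,,++++++++,,,,,,,,,,,,
254 ,GGGGGGGGGG.....,,,,,,,,,,,,++++++++,,,,
255 ,GGGGGGGGGG..
[... 865 characters left out ...]
,+,,,,,,,,++++,,.
275 +++,,+##########++++,,,,+,,,,,,,,+,++,,,
276 ++,,,,+#########+++,,,,++,..,,,,,,,,,...
277 ,+,,..,,,,,,##+,,,..,,+++,..,,,,,,,..,..
278 ,,,,,,,.....,.....,,,++++,.,,,,,,,..,...
279 ,,,,,,,,,....,,,,,,,,+++,,.,,,,,,,..,...
280 .,,,,,,,,,,,,,,,,,,,,+++,...,,,,,.......
0 [[214.3, 264.6]] [[214.5, 272.7]]
0.5 [[202.5, 260.8]] [[202.9, 268.8]]
1 [[195.9, 254.0]] [[196.3, 262.0]]
1.3 [[195.0, 249.4]] [[195.4, 257.3]]
1.57 [[196.2, 245.3]] [[196.6, 253.1]]
1.0 x [0.005, -0.001, 0.003] [-0.002, 0.002, -0.001] -1
1.2 x [-0.029, -0.012, 0.003] [-0.002, 0.002, -0.001] -1
1.4 x [-0.059, -0.029, 0.003] [-0.002, 0.002, -0.001] -1
1.5 x [-0.073, -0.04, 0.004] [-0.002, 0.002, -0.001] -1
```

The bar is following and now stands at about 1.0 rad. I'll finish the sweep.

>>> servo_tool([
  {"delta_pos": [-0.015,-0.005,0],"rotation": [0,0,0],"grip": -1},
  {"delta_pos": [-0.03,-0.012,0],"rotation": [0,0,0],"grip": -1},
  {"delta_pos": [-0.045,-0.02,0],"rotation": [0,0,0],"grip": -1},
  {"delta_pos": [-0.059,-0.03,0],"rotation": [0,0,0],"grip": -1},
  {"delta_pos": [-0.067,-0.036,0],"rotation": [0,0,0],"grip": -1},
  {"delta_pos": [-0.073,-0.04,0],"rotation": [0,0,0],"grip": -1},
  {"delta_pos": [-0.073,-0.04,0],"rotation": [0,0,0],"grip": -1},
])

```text
t: 28.85
tool_pos: [0.6117, 0.3135, 0.0594]
eef_rot: [-1.2, -2.903, 0.001]
wrist_force: [-1.1, 5.5, 1.0]
grip_width: 0.009
gripper_force: 2.5
```

Run:
```python
from plant import bot
from h import *
s=bot.sense();show(s)
c=bot.camera("side");asc(c,190,240,40,38)
```

```text
t 28.9 pos [0.6117 0.3135 0.0594] y [ 0.706  0.708 -0.001] z [-0.    -0.001 -1.   ] F [-1.1  5.5  1. ] g 0.8 2.5068312138319016 j [-1.07  0.82  0.89  1.55 -0.69  1.1   0.76]
cols 190
240 ..GGGGGGGGGGG,.......,,,,,,,,,,,,,,,,,,,
241 ..GGGGGGGGGGG,......,,,,,,,,,,,,,,,,,,,,
242 ..,GGGGGGGGGG,......,,,,,,,,,,,,,,,,,,,,
243 ..,GGGGGGGGGG,.....,,,,,,,,,,,,,,,,,,,,,
244 ..,GGGGGGGGGG,.....,,,,,,,,,,,,,,,,,,,,,
245 ..,GGGGGGGGGG.....,,,,,,,,,,,,,,,,,,,,,,
246 ..,GGGGGGGGGG.....,,,,,,,,,,,,,,,,,,,,,,
247 ..,GGGGGGGGGG.....,,,,,,,,,,,,,,,,,,,,,,
248 ..,GGGGGGGGGG.....,,,,,,,,,,,,,,,,,,,,,,
249 ..,GGGGGGGGGG.....,,,,,,,,,,,,,,,,,,,,,,
250 ,,,GGGGGGGGGG......,,,,,,,,,,,,,,,,,,,,,
251 ....GGGGGGGGGG,,....,,,,,,,,,,,,,,,,,,,,
252 .....GGGGGGGG,,,,,,,,++,,,,,,,,,,,,,,,,,
253 .....GGGGGGG...,,,,,,,+++++++,,,,,,,,,,,
254 ....,GGGGGGGG,,,,,,,,,,,,,,,,,,+++++++,,
255 ....,GGGGGGGGGGGGGGGGGGGGGG,,,,,,,,,,+++
256 ....GGGGGGGGGGGGGGGGGGGGGGGGGGGGGGGG,,,,
257 ,,,,GGGGGGGGGGGGGGGGGGGGGGGGGGGGGGGG,,..
258 ,,,,,,,GGGGGGGGGGGGGGGGGGGGGGGGGGGGG,,,,
259 ,,,,,,,+++++dGGGGGGGGGGGGGGGGGGGGGGG,,,,
260 ,,,,,,,,,#++++++++++,,,,,,,,,GGGGGGG,,,.
261 ,,,,,,,#,###+++####++,,,,,,,,,,,,,,,,,..
262 ,,,,,,,+#,,,,,,,,,#++,,,,,,,,,,,,,,+,...
263 ,,,,,,,+####,,,####++,,,,,,,,,,,,,,,....
264 ,,,,,,,+##########+++,,,,,,,,,,,,,,,....
265 ,,,,,,,++#########+++,,,,,,,,,,,,,,,....
266 ,,,,,,,++#########++++,,,,...,,,,,,,....
267 ,,,,,,,++##########++++,,.....,,,,,,....
268 .,,,,,,++#########+++++,,....,,,,,,,....
269 ,,,,,+++##########++++++,..,,,,,,,,,,,,.
270 ..,,,+++##########++++++,..,,,,,,,,+,,,,
271 ....,++++#########++++++,,.,,,,,,,,+,,,,
272 ....,+++#+#######+#+++++,,,,.,,,,,,+,,,,
273 ....,+,,,########++++++,,,,,,,,,,,,+,,,,
274 ..,,,,,,,#########++++,,,,+,,,,,,,,++++,
275 ..,,.,,.,########+#+++,.,,+,,,,,,,,+,++,
276 ..,,,...,########+++,,,,,++,..,,,,,,,,,.
277 ..,,,,..,,,,,,,,+,,...,,+++,..,,,,,,,..,
```

>>> servo_tool([
  {"delta_pos": [0.03,0,0],"rotation": [0,0,0],"grip": -1},
  {"delta_pos": [0.06,0,0],"rotation": [0,0,0],"grip": -1},
  {"delta_pos": [0.06,0,-0.1],"rotation": [0,0,0],"grip": -1},
  {"delta_pos": [0.06,0,-0.2],"rotation": [0,0,0],"grip": -1},
  {"delta_pos": [0.06,0,-0.32],"rotation": [0,0,0],"grip": -1},
  {"delta_pos": [0.26,-0.15,-0.44],"rotation": [0,0,0],"grip": -1},
  {"delta_pos": [0.26,-0.25,-0.5],"rotation": [0,0,0],"grip": -1},
  {"delta_pos": [0.26,-0.35,-0.5],"rotation": [0,0,0],"grip": -1},
  {"delta_pos": [0.26,-0.45,-0.5],"rotation": [0,0,0],"grip": -1},
  {"delta_pos": [0.26,-0.45,-0.5],"rotation": [0,0,0],"grip": -1},
])

```text
t: 29.9
tool_pos: [0.409, 0.2578, 0.2588]
eef_rot: [-1.2, -2.903, 0.005]
wrist_force: [-0.1, -0.3, 1.7]
grip_width: 0.007
gripper_force: 0.0
```

Run:
```python
from plant import bot
from h import *
s=bot.sense();show(s)
c=bot.camera("side");t=bot.camera("top");asc(c,190,240,40,38);asc(t,178,160,28,36)
for th in(1.3,1.45,1.57):print(th,proj(c,[.5527+.07*np.sin(th),.296+.07*np.cos(th),.106]).round(1).tolist(),proj(t,[.5527+.07*np.sin(th),.296+.07*np.cos(th),.106]).round(1).tolist())
im0=cv2.imread("side_raw0.png")[:,:,::-1].astype(int)
```

```text
t 29.9 pos [0.409  0.2578 0.2588] y [ 0.706  0.708 -0.003] z [-0.002 -0.003 -1.   ] F [-0.1 -0.3  1.7] g 0.7 0.0 j [-1.71  0.17  1.22  1.86 -0.16  1.23  0.35]
cols 190
240 ........................................
241 ........................................
242 ........................................
243 ........................................
244 ........................................
245 ........................................
246 .....GGG................................
247 .....GGG................................
248 .....GGG,...............................
249 ,,..,GGG,...............................
250 ,,,,,GGG,,,.............................
251 ....,GGGG,,,,,,,,.......................
252 ....,GGG,,..,,,,,,,,,,,.................
253 .....GGGG,...........,,,,,,,,,,.........
254 ....,GGGGGGGG...............,.,,,,,,,,,.
255 ....,GGGGGGGGGGGGGGGGGGG............,,,,
256 ....GGGGGGGGGGGGGGGGGGGGGGGGGGGGGGG.....
257 ....GGGGGGGGGGGGGGGGGGGGGGGGGGGGGGGG....
258 .....,,,GGGGGGGGGGGGGGGGGGGGGGGGGGGG,...
259 .......,++dGGGGGGGGGGGGGGGGGGGGGGGGG,...
260 .......,##++++++++++,....,,,
[... 1390 characters left out ...]
++##GGGGd##ddd++,++++++
179 ,,,.,+++#GGGGd##ddd+++++++++
180 ,,,,,++++GGGGddddd#+++++++++
181 ,,,,,++++GGGGddddd#+++++++++
182 ,,,,,++++GGGGdddd#++++++++++
183 +,,,,,,++GGGG++#++#+++++++++
184 d,,,,,,++GGGG+,,,,++++++++++
185 dd,,,,,,,GGGG+,,,,+++++++,,,
186 dd+,,,,,,GGGG+,,,++++++++,,,
187 ddd,,,,,,GGGGd++++++++,+++++
188 dddd+,,,,GGGGd+++,+++,++++++
189 dGddd+,,,,GGGd+...,,+##,++++
190 +ddddd+,,GGGGG+,.,+,+,,,++++
191 +ddddddd,GGGGd++++++,,,,++++
192 +dGdddddd,GGGd+++++++##,++++
193 ++dddddddd,++++++++++##+++++
194 ++dGdddddd+,+++++++++##+++++
195 +++Gddddddd+,,+++++++##+++++
1.3 [[195.0, 249.4]] [[183.1, 168.4]]
1.45 [[195.4, 247.1]] [[186.1, 167.9]]
1.57 [[196.2, 245.3]] [[188.6, 167.8]]
```

Run:
```python
from plant import bot
print(bot.close_job())
```

```text
the job is handed in; nothing more can be done
None
```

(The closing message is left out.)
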